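# Refit the stirring knob of a hotplate stirrer

### The arm

A 7-joint arm with a two-finger parallel gripper is mounted at the origin on the work surface. World frame = base frame: x ahead of the robot, y to its left, z up, the work surface at z = 0. Lengths are in m, angles in degrees, forces in N, time in s.
With the tool pointing down it reaches from about 0.425 to 0.8 m from the base axis. Payload 8.3 kg.
Tool frame: the origin (TCP) lies midway between the tips of the shut fingers; the grasp point (between the pads) lies 19 mm behind it; z points along the fingers, y is the direction in which the jaws open and shut (so a half turn about z gives the same grasp; the last joint's range is limited). The gripper opens to 85 mm and grips with 20 to 120 N. Pads are 22 mm wide; open, the fingers measure 114 mm over their backs; the gripper's body (76 mm by 85 mm) begins 54 mm behind the grasp point. The pads swing forward as they close: fully open they stand 13 mm farther back than shut.
Start: joints at [71.568, 21.967, 0.94, 78.501, -0.361, 79.538, -2.664], TCP at [0.16, -0.604, 0.231] pointing down, gripper open.
Joint ranges: [-169.22, 169.22], [-14.56, 117.87], [-87.37, 89.26], [10.42, 133.3], [-82.24, 262.24], [0.94, 117.77], [-172.7, 172.7]. Speed limits (degrees/s): [136.94, 136.94, 172.46, 172.46, 180, 180, 180].

### API

Orientations are given as a 3x3 rotation matrix whose columns are the frame's x, y, z axes.
In Python, from rig import robot gives the robot as it stands. The module is installed in compiled form; this text tells all that it offers.
- The arm moves only by the tool play_rows, never from a script. Its argument "deltas" is a list of rows, each a list of 7 numbers: the shift along the tool's x, y, z in units of 4 cm (1.0 is 4 cm), then the turn, a rotation vector about the tool's x, y, z in units of 0.15 rad (1.0 is 0.15 rad), then the finger opening in mm, from 0 to 85.4. In form: [[tx, ty, tz, wx, wy, wz, gripper], ...]. A call has 1 to 12 rows; each row shifts and turns the commanded pose from where the row before left it, along the tool's axes as they then stand; what a row does not reach is not made up. A row lasts 1/10 s, in which the tool goes at most 50 mm and 8.59 degrees, less where a joint would pass 70% of its speed; a pose out of reach is approached as far as the arm can. A call with a number of a shift or a turn outside -1 to 1 is refused whole. A call with a gripper value outside its range is refused whole. The fingers move at their own pace and stop on an object; "grip_force" is the grip in N (left out, the last holds). Time passes only in rows, so rows that do not move let the fingers close. It gives the time, the measured TCP pose, the force and the opening at its end, in the units of the state.
- robot.observe(): the state, without advancing time (a new reading comes with each control period).
- robot.read_camera(name): name is "scene" or "top"; returns a dict with "color" (420x560x3 uint8, red, green, blue), "fx", "fy", "cx", "cy" (pixels), "D" ([k1, k2, p1, p2, k3] as OpenCV has them; the pictures are not rectified), "rvec" (rotation vector, rad) and "tvec" (3), from world to camera coordinates, as OpenCV has them. Camera axes: x right, y down, z forward; pixel columns grow to the right and rows downward; lengths in m; the calibration is good to about 2 mm. A picture is of the moment at which its call begins. There is no depth.
- robot.finish_job(): hands the job in, once; it reports no verdict.
Trained networks look in the newest picture that a camera, given by its name, has taken for a name from the list of things; names that differ only in an ending like _2 or _b are one class to them, and where a whole thing is asked for, a point or a joint stands for the part that bears it (a point fixed in the world has none). Each returns a list of dicts, best first, with "confidence" (0 to 1); they miss things now and then, are a little off and sometimes report something else, mostly with a low value. They report only what shows in the picture. A call takes as long as a camera call. They do not tell look-alikes from the thing itself.
- robot.find_in(camera, name): "centre" ([x, y, z] in m, in world coordinates, good to about 4 mm: the middle of the surface that is visible of it).
- robot.mark_of(camera, name): "centre" ([x, y, z] in m, in world coordinates, good to about 4 mm: a listed point, or the origin of a listed thing).
The state is a dict: "clock": time; "joints": joint angles; "qd": joint speeds; "tau": joint torques, N m; "ee_pos": TCP position; "tcp_rot": TCP orientation; "force": force on the tool from outside, world axes, zero at the start; "torque": the same for the moment, N m; "gripper_width": finger opening in m.
Only numpy, scipy, OpenCV 4.12 (cv2) and the standard library are available. Lean on these libraries where they do the work, as an engineer would, in place of code of your own. Each camera call takes 0.05 s, during which the arm holds its last target.

### The job

The right-hand (stirring) knob of the hotplate stirrer has been pulled off to wipe the console and stands on the bench. Fit it back on its bare D-shaft: feel for the flat by turning it under a light touch, never force it down while it does not fit, push it fully home until it snaps, then turn it anticlockwise to its end stop, so that its pointer stands at the off dot, and let go. Leave the heating knob and everything else on the bench as they are.

Things in the scene. Friction and masses are not known exactly. Their poses are not given: they have to be found in the camera images.
- knob: loose pointer knob, satin die-cast metal, about 200 g, standing upright on the bench, bore down. Round skirt 46 mm wide, 22 mm high; on it a grip bar 16 mm thick (along y), up to 42 mm high, its sides parallel from x = -22 to +12 mm, then a pointed nose to x = +25 mm (the pointer, black line on top). Origin: centre of the underside; x towards the pointer, z up
- knob_grip (a point): middle of the parallel part of the knob's grip bar, 32 mm above the knob's underside, 5 mm behind its axis. Grip the bar across its 16 mm (along y), anywhere along the parallel part, with the fingertips just above the skirt; axes as the knob's
- knob_bore (a point): on the knob's axis, 10 mm above its underside, where the bore turns from round to D. Below, in the hub: a funnel mouth (21 mm wide at 1 mm, narrowing to 12.8 mm at 6 mm up), then 4 mm of round bore; above: 10 mm of D-bore 12.8 mm wide, its flat 2.6 mm from the axis on the pointer side (+x), up to the roof. So when fitted the pointer and the shaft's flat face the same way. Axes as the knob's
- knob_pointer (a point): the tip of the knob's pointer nose, 25 mm from the knob's axis, 33 mm above its underside
- stirrer: white hotplate stirrer, fixed: 280 mm deep (x), 180 wide (y), 100 high. Origin: centre of its underside; x points from its front (console, towards the robot) to its back, y to the left seen from the front. Console deck 67 mm high along the front 110 mm, behind it the hotplate, 100 mm high. On the console, left, the fitted heating knob; right, the bare stirring shaft
- shaft_top (a point): centre of the top of the bare upright steel D-shaft: 12 mm wide, flat 2.4 mm from its axis, 22 mm tall above the deck, so 89 mm above the bench. Axes as the stirrer's; they do NOT turn with the shaft. Knob fully home: its origin 20 mm below this point. Unless the flats agree (within 0.1 to 0.2 rad) the knob stops dead with its origin 10 mm below this point; do not press hard on it there
- shaft_foot (a point): where the D-shaft leaves the deck, 22 mm under its top. The shaft turns stiffly (0.08 N m) over 5.24 rad, clockwise from above, from the off stop, where its flat faces the off dot. It has been left 0.3 to 2.2 rad clockwise of that stop; how far is not measured and must be felt. Axes as the stirrer's
- snap_ball (a point): spring ball in the shaft's round side, 12 mm above the deck (point on the shaft's axis at that height). With the flats agreed the knob drops until its origin is 13 mm below the shaft's top; from there the ball resists (about 10 to 15 N), and it snaps into the hub over the last 2 mm. Pulling the knob off again takes about 5 to 10 N
- off_mark (a point): white off dot on the deck, 28 mm from the shaft's axis; seen from the shaft it lies 2.618 rad anticlockwise (from above) of the stirrer's x axis. The pointer stands at it when the stirring control is at its off stop. The dial's other marks are short white lines
- heat_pointer (a point): pointer tip of the fitted heating knob (shaped as the loose one, its axis 90 mm to the left of the bare shaft); it must not be turned
- dish: glass crystallising dish, 90 mm wide, 40 mm high, on the hotplate; bystander. Origin: centre of its underside, as for all the bystanders
- jar: small brown glass jar with black cap, 48 mm wide, 52 mm high; bystander
- petri: glass petri dish with lid, 80 mm wide, 17 mm high; bystander
- mortar: white porcelain mortar bowl, 90 mm wide, 55 mm high; bystander
- beaker: glass beaker, 70 mm wide, 95 mm high; bystander
- spatula: thin steel laboratory spatula, 200 mm long, lying flat; bystander
- driver: screwdriver, 180 mm long, lying flat; bystander
Not all that is in view belongs to the job. What is meant by the knob is not blue, and is the smaller of those in its own colour.

How it is judged:
By the outcome, as a careful person would: the job done as asked, in the order asked, and still so for the second after the job is handed in, with the robot touching nothing.
It also fails if it takes over 64 s, if anything falls off the work surface, if the arm or the gripper's body presses on something with over 40 N, if the wrist force passes 120 N, or if a joint passes its speed limit or range.

## Working session

There is one attempt and no reset: what is moved stays moved. The work goes in short steps, Python scripts to look and compute and a tool call to move; the robot and the scene stay as the last step left them, time stands still between calls to the robot, and variables do not carry over. Pictures are saved under pics/ and viewed, and the job is handed in when it is done.

Besides the shell and the picture viewer there is one more tool, called by a JSON object that holds its "method" and its "body". play_rows: Moves the arm, as the interface text tells. Shifts and turns lie within -1 to 1; 1 stands for 4 cm of shift or 0.15 rad of turn. Its arguments: {"type":"object","properties":{"deltas":{"type":"array"},"grip_force":{"type":"number"}},"required":["deltas"]}

```bash
mkdir -p pics; ls
cat > h.py <<'E'
import numpy as np, cv2
from rig import robot
def cam(n,save=None):
    c=robot.read_camera(n)
    if save: cv2.imwrite('pics/'+save,cv2.cvtColor(c['color'],cv2.COLOR_RGB2BGR))
    K=np.array([[c['fx'],0,c['cx']],[0,c['fy'],c['cy']],[0,0,1.]])
    return c,K,np.array(c['D'],float),np.array(c['rvec'],float),np.array(c['tvec'],float)
def ray(C,uv):
    c,K,D,r,t=C
    p=cv2.undistortPoints(np.array([[uv]],float),K,D)[0,0]
    R=cv2.Rodrigues(r)[0]; o=-R.T@t; d=R.T@np.array([p[0],p[1],1]); return o,d/np.linalg.norm(d)
def onz(C,uv,z):
    o,d=ray(C,uv); return o+d*(z-o[2])/d[2]
def proj(C,P):
    c,K,D,r,t=C
    return cv2.projectPoints(np.array(P,float).reshape(-1,1,3),r,t,K,D)[0].reshape(-1,2)
def tri(C1,u1,C2,u2):
    o1,d1=ray(C1,u1);o2,d2=ray(C2,u2)
    A=np.stack([d1,-d2],1);s=np.linalg.lstsq(A,o2-o1,rcond=None)[0]
    a=o1+d1*s[0];b=o2+d2*s[1];return (a+b)/2,np.linalg.norm(a-b)
E
python3 - <<'E'
from h import *
np.set_printoptions(precision=4,suppress=True)
for n in ('scene','top'):
    C=cam(n,n+'0.png'); R=cv2.Rodrigues(C[3])[0]; print(n,-R.T@C[4])
    for k in ('knob','knob_grip','knob_pointer','stirrer','shaft_top','shaft_foot','off_mark','heat_pointer'):
        print(k,[(np.round(d['centre'],4),round(d['confidence'],2),proj(C,d['centre'])[0].round()) for d in robot.mark_of(n,k)])
print(robot.observe())
E
```

```text
pics
scene [ 0.9735 -0.5969  0.8101]
knob [(array([ 0.6219, -0.2113, -0.0021]), 0.85, array([241., 297.])), (array([ 0.7341, -0.2175,  0.0005]), 0.81, array([279., 321.])), (array([ 0.5858, -0.1183,  0.0016]), 0.62, array([251., 263.]))]
knob_grip [(array([ 0.5822, -0.1128,  0.0294]), 0.84, array([251., 254.])), (array([ 0.7297, -0.2194,  0.0446]), 0.71, array([277., 311.])), (array([ 0.6244, -0.2147,  0.03  ]), 0.7, array([240., 291.]))]
knob_pointer [(array([ 0.5989, -0.2006,  0.0314]), 0.84, array([234., 281.])), (array([ 0.7493, -0.1857,  0.045 ]), 0.69, array([292., 304.])), (array([ 0.6082, -0.1294,  0.0332]), 0.69, array([255., 262.]))]
stirrer [(array([0.6236, 0.0944, 0.0032]), 0.96, array([305., 218.])), (array([ 0.5992, -0.2   ,  0.0319]), 0.75, array([235., 281.]))]
shaft_top [(array([0.5526, 0.0337, 0.0901]), 0.72, array([273., 198.]))]
shaft_foot [(array([0.5513, 0.0306, 0.0687]), 0.69, array([272., 205.]))]
off_mark [(array([0.5233, 0.0386, 0.067 ]), 0.67, array([265., 199.]))]
heat_pointer [(array([0.5167, 0.1428, 0.1021]), 0.56, array([283., 168.]))]
top [0.3995 0.035
[... 1177 characters left out ...]
eat_pointer [(array([0.516 , 0.1415, 0.1082]), 0.71, array([227., 236.])), (array([0.4592, 0.3508, 0.0007]), 0.52, array([148., 265.]))]
{'clock': 0.9, 'joints': array([71.5691, 21.9651,  0.9385, 78.5002, -0.3611, 79.536 , -2.6659]), 'qd': array([ 0.0055,  0.0487, -0.0573, -0.0083,  0.0696, -0.0238,  0.0157]), 'tau': array([  0.0002, -62.7317,   0.8431, -37.2084,   0.0167,   0.0029,
         0.    ]), 'ee_pos': array([ 0.16  , -0.6042,  0.2313]), 'tcp_rot': array([[ 0.9667,  0.2559,  0.0001],
       [ 0.2559, -0.9667, -0.    ],
       [ 0.0001,  0.    , -1.    ]]), 'force': array([-0.3341, -0.2904,  0.3819]), 'torque': array([-0.043 ,  0.0247,  0.0225]), 'gripper_width': 0.08537118257559312}
```

View pictures.

View pics/scene0.png

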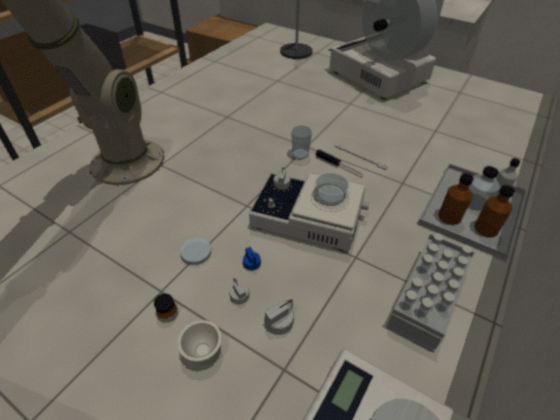

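View pics/top0.png

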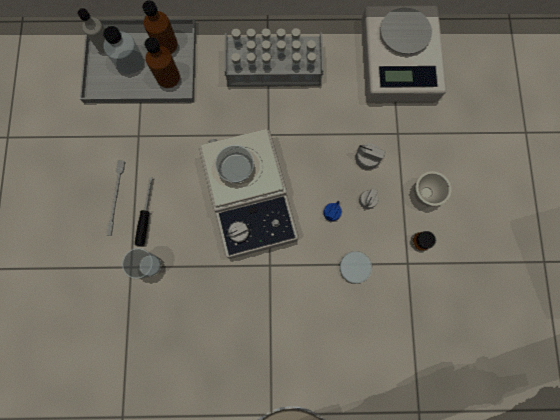

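Run:
```python
import cv2
a=cv2.imread('pics/scene0.png')[240:350,200:330]; b=cv2.imread('pics/top0.png')[120:250,200:400]
cv2.imwrite('pics/c1.png',cv2.resize(a,None,fx=6,fy=5.4,interpolation=cv2.INTER_CUBIC)) 
cv2.imwrite('pics/c2.png',cv2.resize(b,None,fx=4,fy=4,interpolation=cv2.INTER_CUBIC))
a=cv2.imread('pics/scene0.png')[150:250,230:350]
cv2.imwrite('pics/c3.png',cv2.resize(a,None,fx=6,fy=6,interpolation=cv2.INTER_CUBIC))
```

```text
(no output)
```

View pics/c1.png

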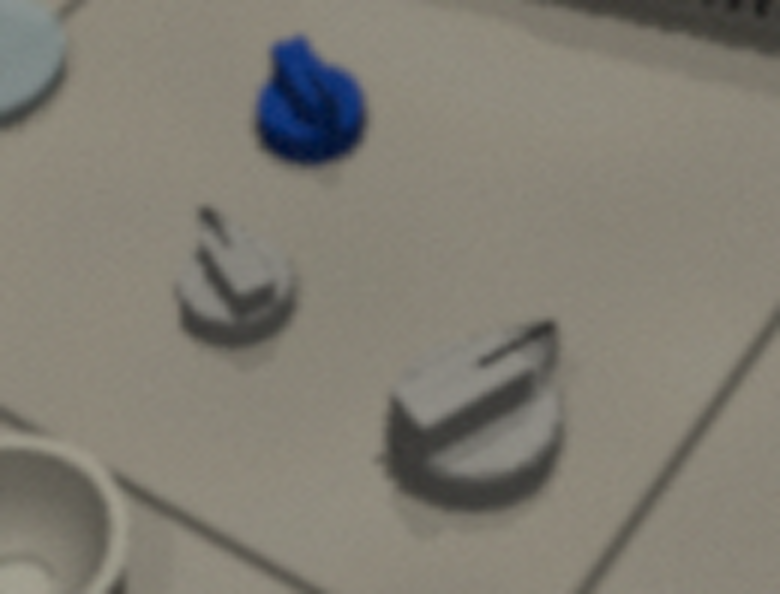

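View pics/c2.png

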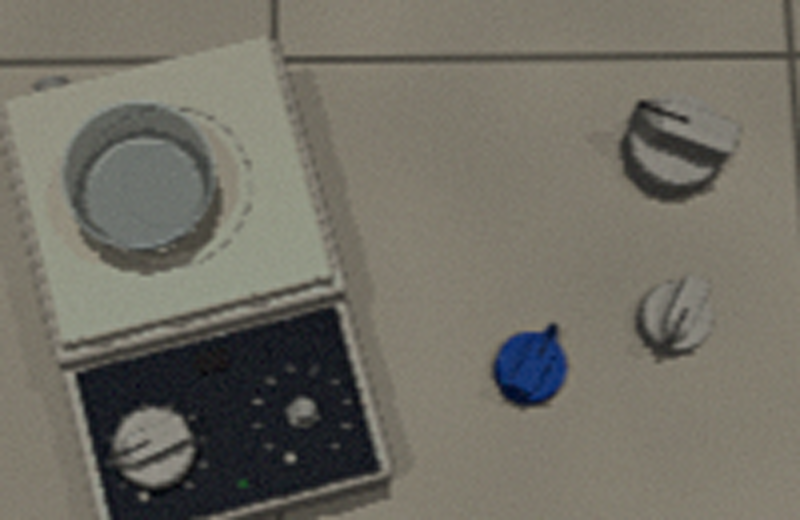

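View pics/c3.png

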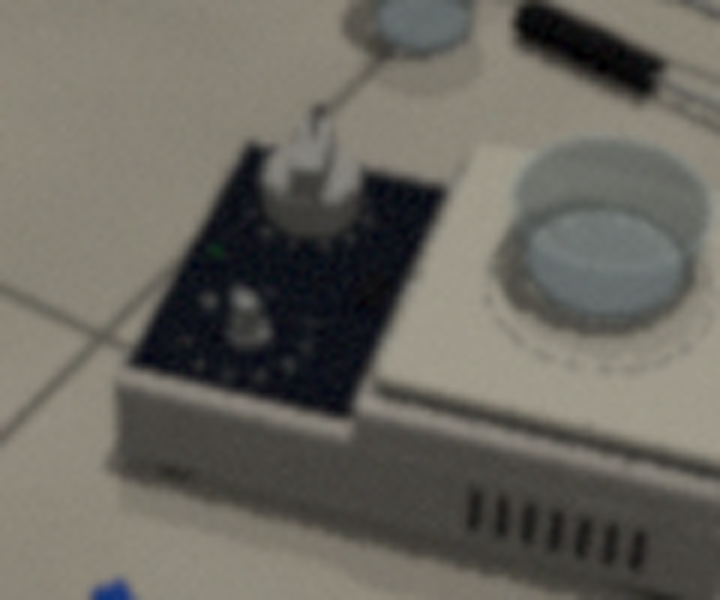

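The small grey knob stands at scene (240,292) and top (369,199), with its pointer toward the robot. The larger grey knob at scene (279,313) and the blue one are decoys. The bare shaft is at scene (271,204) and top (275,222), and the off dot is at top (272,234). Next I'll refine these by overlaying the models on the images.

```bash
cat >> h.py <<'E'
def knobpts(x,y,z,yaw):
    a=np.linspace(0,2*np.pi,41); c,s=np.cos(yaw),np.sin(yaw)
    R=np.array([[c,-s,0],[s,c,0],[0,0,1]])
    L=[np.c_[.023*np.cos(a),.023*np.sin(a),0*a],np.c_[.023*np.cos(a),.023*np.sin(a),0*a+.022]]
    b=np.array([[-.022,-.008],[.012,-.008],[.025,0],[.012,.008],[-.022,.008],[-.022,-.008]])
    L.append(np.c_[b,np.full(6,.042)])
    return [l@R.T+[x,y,z] for l in L]
def overlay(C,lines,f,name,box):
    k=box[4]; im=cv2.cvtColor(C[0]['color'],cv2.COLOR_RGB2BGR)[box[1]:box[3],box[0]:box[2]]
    im=cv2.resize(im,None,fx=k,fy=k,interpolation=cv2.INTER_CUBIC)
    im=np.clip(im*f,0,255).astype(np.uint8)
    for i,l in enumerate(lines):
        p=((proj(C,l)-[box[0],box[1]]+.5)*k)
        cv2.polylines(im,[np.round(p).astype(int)],False,[(0,0,255),(0,255,0),(255,0,255),(0,255,255)][i%4],1)
    return im
E
python3 - <<'E'
from h import *
np.set_printoptions(precision=4,suppress=True)
Cs=cam('scene');Ct=cam('top')
acc={}
for n in ('scene','top'):
  for k in ('knob','knob_grip','knob_pointer','shaft_top','off_mark','stirrer','heat_pointer','knob_bore','snap_ball'):
    L=[np.array(d['centre']) for d in robot.mark_of(n,k)]
    if k.startswith('knob'): L=[p for p in L if np.hypot(p[0]-.62,p[1]+.21)<.04]
    print(n,k,L[:1])
print('tip tri',tri(Cs,(234.7,279.4),Ct,(367,204.5)))
k=knobpts(.6203,-.2095,0,np.deg2rad(157))
a=overlay(Cs,k,1.4,'',(205,265,275,325,8)); b=overlay(Ct,k,1.4,'',(340,175,400,225,8))
h=max(a.shape[0],b.shape[0])
c=np.zeros((h,a.shape[1]+b.shape[1],3),np.uint8); c[:a.shape[0],:a.shape[1]]=a;c[:b.shape[0],a.shape[1]:]=b
c=c[:,:];c=cv2.resize(c,None,fx=.76,fy=.76); cv2.imwrite('pics/o1.png',c); print(c.shape)
E
```

```text
scene knob [array([ 0.6209, -0.21  ,  0.0091])]
scene knob_grip [array([ 0.625 , -0.216 ,  0.0289])]
scene knob_pointer [array([ 0.6012, -0.1998,  0.0317])]
scene shaft_top [array([0.554 , 0.0357, 0.0912])]
scene off_mark [array([0.5223, 0.0391, 0.0662])]
scene stirrer [array([0.5543, 0.0354, 0.0877])]
scene heat_pointer [array([0.5142, 0.1431, 0.1017])]
scene knob_bore [array([ 0.6189, -0.21  ,  0.0102])]
scene snap_ball [array([0.5459, 0.0307, 0.0791])]
top knob [array([ 0.6202, -0.21  ,  0.0029])]
top knob_grip [array([ 0.6262, -0.2127,  0.0326])]
top knob_pointer [array([ 0.5984, -0.1976,  0.0276])]
top shaft_top [array([0.552 , 0.0322, 0.0885])]
top off_mark [array([0.5268, 0.0407, 0.0711])]
top stirrer [array([ 0.6266,  0.0964, -0.0039])]
top heat_pointer [array([0.5137, 0.1379, 0.1084])]
top knob_bore [array([ 0.6234, -0.212 ,  0.0105])]
top snap_ball [array([0.5513, 0.0285, 0.0766])]
tip tri (array([ 0.5999, -0.2   ,  0.0377]), np.float64(0.0004832834747308308))
(365, 790, 3)
```

View pics/o1.png

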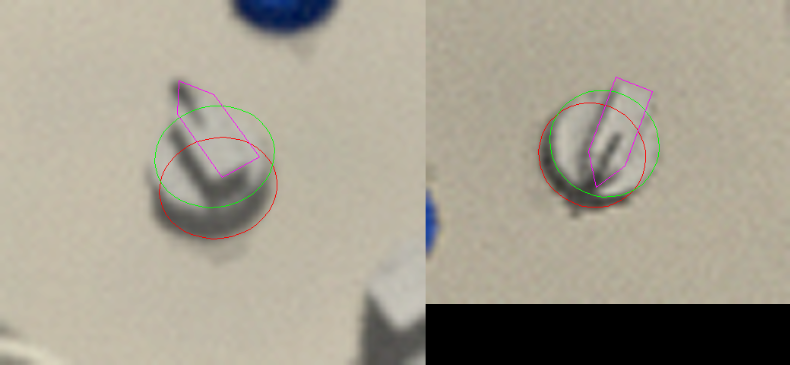

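{"method": "play_rows", "body": {"deltas": [[0.976,-0.471,0.2,0,0,0,50],[0.976,-0.471,0.2,0,0,0,50],[0.976,-0.471,0.2,0,0,0,50],[0.976,-0.471,0.2,0,0,0,50],[0.976,-0.471,0.2,0,0,0,50],[0.976,-0.471,0.2,0,0,0,50],[0.976,-0.471,0.2,0,0,0,50],[0.976,-0.471,0.2,0,0,0,50],[0.976,-0.471,0.2,0,0,0,50],[0.976,-0.471,0.2,0,0,0,50],[0.976,-0.471,0.2,0,0,0,50],[0.976,-0.471,0.2,0,0,0,50]]}}

```text
clock: 3.1
ee_pos: [0.5562, -0.2646, 0.1352]
tcp_rot: [[0.967, 0.256, 0.0], [0.256, -0.967, -0.0], [0.0, 0.0, -1.0]]
force: [-0.5, -1.8, 0.2]
gripper_width: 0.0501
```

{"method": "play_rows", "body": {"deltas": [[0.976,-0.471,0.2,0,0,0,50],[0.976,-0.471,0.2,0,0,0,50],[0,0,0,0,0,-0.95,50],[0,0,0,0,0,-0.95,50],[0,0,0,0,0,-0.95,50],[0,0,0,0,0,-0.95,50],[0,0,0,0,0,-0.95,50],[0,0,0,0,0,-0.95,50],[0,0,0,0,0,-0.95,50],[0,0,0,0,0,-0.95,50],[0,0,0,0,0,-0.95,50],[0,0,0,0,0,-0.95,50]]}}

```text
clock: 4.3
ee_pos: [0.6208, -0.2095, 0.1193]
tcp_rot: [[-0.118, 0.993, -0.0], [0.993, 0.118, -0.0], [-0.0, -0.0, -1.0]]
force: [0.2, 0.2, 0.2]
gripper_width: 0.0505
```

{"method": "play_rows", "body": {"deltas": [[0,0,0,0,0,-0.95,50],[0,0,0,0,0,-0.95,50],[0,0,0,0,0,-0.95,50],[0,0,0,0,0,-0.95,50],[0,0,0,0,0,-0.95,50],[0,0,0,0,0,-0.95,50],[0,0,0,0,0,-0.95,50],[0,0,0,0,0,0,50],[0,0,0,0,0,0,50]]}}

```text
clock: 5.2
ee_pos: [0.6208, -0.2095, 0.1192]
tcp_rot: [[-0.894, 0.448, -0.0], [0.448, 0.894, 0.0], [0.0, 0.0, -1.0]]
force: [0.2, -0.1, 0.5]
gripper_width: 0.0495
```

```bash
cat > st.py <<'E'
from h import *
np.set_printoptions(precision=4,suppress=True)
s=robot.observe();x=s['tcp_rot'][:,0]
print('t',round(s['clock'],2),'pos',s['ee_pos'],'yaw',round(np.degrees(np.arctan2(x[1],x[0])),2),'z',s['tcp_rot'][:,2],'F',s['force'],'M',s['torque'],'w',round(s['gripper_width']*1000,2),'q',s['joints'].round(1))
E
python3 st.py
```

```text
t 5.2 pos [ 0.6208 -0.2095  0.1192] yaw 153.37 z [-0.0001  0.0004 -1.    ] F [ 0.2381 -0.0826  0.5094] M [ 0.0124 -0.0425  0.0688] w 49.5 q [ 43.1  35.8 -41.3  80.4  23.8  72.7  63.6]
```

{"method": "play_rows", "body": {"deltas": [[0,0,0.78,0,0,0,50],[0,0,0.78,0,0,0,50],[0,0,0.74,0,0,0,50],[0,0,0,0,0,0,50],[0,0,0,0,0,0,30],[0,0,0,0,0,0,20],[0,0,0,0,0,0,10],[0,0,0,0,0,0,5],[0,0,0,0,0,0,5]], "grip_force": 40}}

```text
clock: 6.1
ee_pos: [0.6223, -0.2096, 0.0297]
tcp_rot: [[-0.896, 0.445, 0.003], [0.445, 0.896, -0.001], [-0.004, 0.001, -1.0]]
force: [-1.4, -1.0, 7.7]
gripper_width: 0.0148
```

```bash
python3 st.py
```

```text
t 6.1 pos [ 0.6223 -0.2096  0.0297] yaw 153.59 z [ 0.0035 -0.0012 -1.    ] F [-1.4451 -0.9663  7.7453] M [0.0797 0.1348 0.0016] w 14.8 q [ 42.1  40.8 -39.   84.9  27.3  63.8  61.3]
```

{"method": "play_rows", "body": {"deltas": [[0,0,-0.05,0,0,0,5],[0,0,0,0,0,0,5],[0,0,0,0,0,0,5]]}}

```text
clock: 6.4
ee_pos: [0.6209, -0.2094, 0.0298]
tcp_rot: [[-0.896, 0.444, 0.0], [0.444, 0.896, -0.0], [-0.0, -0.0, -1.0]]
force: [-1.8, -0.3, 2.8]
gripper_width: 0.0144
```

```bash
python3 st.py
python3 - <<'E'
from h import *
Cs=cam('scene','s1.png');Ct=cam('top','t1.png')
k=knobpts(.6203,-.2095,0,np.deg2rad(154))
a=overlay(Cs,k,1.4,'',(205,265,275,325,8)); b=overlay(Ct,k,1.4,'',(340,175,400,225,8))
h=max(a.shape[0],b.shape[0])
c=np.zeros((h,a.shape[1]+b.shape[1],3),np.uint8); c[:a.shape[0],:a.shape[1]]=a;c[:b.shape[0],a.shape[1]:]=b
c=cv2.resize(c,None,fx=.76,fy=.76); cv2.imwrite('pics/o2.png',c)
E
```

```text
t 6.4 pos [ 0.6209 -0.2094  0.0298] yaw 153.62 z [ 0.0003 -0.0002 -1.    ] F [-1.8211 -0.2727  2.7904] M [ 0.0496  0.2547 -0.0007] w 14.38 q [ 42.1  40.8 -39.   84.9  27.2  64.   61.4]
```

View pics/o2.png

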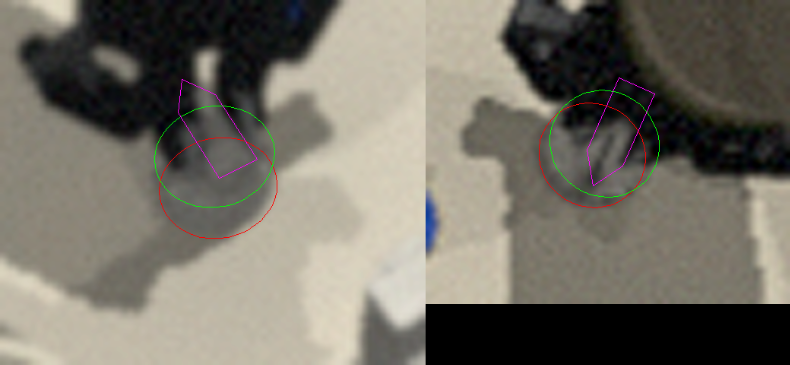

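{"method": "play_rows", "body": {"deltas": [[0,0,-0.1,0,0,0,5],[0,0,-0.3,0,0,0,5],[0,0,-0.7,0,0,0,5],[0,0,-0.9,0,0,0,5],[0,0,-0.9,0,0,0,5],[0,0,-0.5,0,0,0,5],[0,0,0,0,0,0,5],[0,0,0,0,0,0,5]], "grip_force": 50}}

```text
clock: 7.3
ee_pos: [0.6208, -0.2092, 0.1654]
tcp_rot: [[-0.896, 0.444, 0.0], [0.444, 0.896, -0.0], [-0.0, -0.0, -1.0]]
force: [-0.4, 0.1, -2.3]
gripper_width: 0.0145
```

```bash
python3 st.py
python3 - <<'E'
from h import *
np.set_printoptions(precision=4,suppress=True)
Cs=cam('scene','s2.png');Ct=cam('top','t2.png')
for n in ('scene','top'):
  for k in ('knob','knob_pointer','knob_grip'):
    print(n,k,[(np.array(d['centre']),round(d['confidence'],2)) for d in robot.mark_of(n,k)])
E
```

```text
t 7.3 pos [ 0.6208 -0.2092  0.1654] yaw 153.64 z [ 0.0003 -0.0002 -1.    ] F [-0.4006  0.0763 -2.3009] M [-0.0086 -0.041  -0.0152] w 14.49 q [ 43.3  33.8 -42.1  77.2  22.5  77.4  64.8]
scene knob [(array([ 0.7363, -0.2139, -0.0017]), 0.88), (array([ 0.5874, -0.1189,  0.003 ]), 0.7), (array([ 0.6197, -0.2069,  0.1338]), 0.53)]
scene knob_pointer [(array([ 0.6055, -0.1296,  0.0332]), 0.87), (array([ 0.7488, -0.1875,  0.0478]), 0.63), (array([ 0.5974, -0.1974,  0.1704]), 0.57), (array([0.5491, 0.0314, 0.0703]), 0.18)]
scene knob_grip [(array([ 0.627 , -0.2156,  0.1645]), 0.77), (array([ 0.7297, -0.2228,  0.0413]), 0.61), (array([ 0.5803, -0.1141,  0.0269]), 0.61), (array([ 0.6336,  0.4456, -0.0005]), 0.26)]
top knob [(array([ 0.7352, -0.2125,  0.0014]), 0.71), (array([ 0.5878, -0.1173, -0.0002]), 0.65), (array([ 0.6163, -0.2022,  0.1385]), 0.58)]
top knob_pointer [(array([ 0.5991, -0.1954,  0.1641]), 0.74), (array([ 0.7501, -0.1856,  0.0478]), 0.71), (array([ 0.6088, -0.1293,  0.0308]), 0.5)]
top knob_grip [(array([ 0.7309, -0.2233,  0.045 ]), 0.8), (array([ 0.626 , -0.2096,  0.1659]), 0.59), (array([0.6327, 0.4438, 0.0018]), 0.55)]
```

View pics/s2.png

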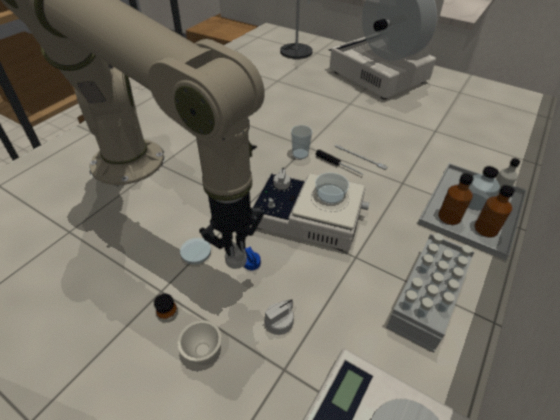

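Run:
```python
from h import *
np.set_printoptions(precision=4,suppress=True)
Cs=cam('scene');Ct=cam('top')
i1=cv2.cvtColor(cv2.imread('pics/scene0.png'),cv2.COLOR_BGR2RGB);i2=cv2.cvtColor(cv2.imread('pics/top0.png'),cv2.COLOR_BGR2RGB)
Cs[0]['color']=i1;Ct[0]['color']=i2
print(tri(Cs,(270.5,198.8),Ct,(275.75,222)))
def lines(x,y,yaw):
    a=np.linspace(0,2*np.pi,41)
    L=[np.c_[x+.006*np.cos(a),y+.006*np.sin(a),0*a+z] for z in (.067,.089)]
    o=np.array([[x+.028*np.cos(yaw+2.618),y+.028*np.sin(yaw+2.618),.067]])
    L.append(np.c_[o[0,0]+.002*np.cos(a),o[0,1]+.002*np.sin(a),0*a+.067])
    return L
L=lines(.551,.032,np.deg2rad(12))
a=overlay(Cs,L,2,'',(245,175,300,230,7)); b=overlay(Ct,L,2,'',(250,195,305,250,7))
cv2.imwrite('pics/o3.png',np.hstack([a,b]))
# stirrer yaw: front edge of top image corners
```

```text
(array([0.5491, 0.0294, 0.0899]), np.float64(0.0008299271478304476))
```

View pics/o3.png

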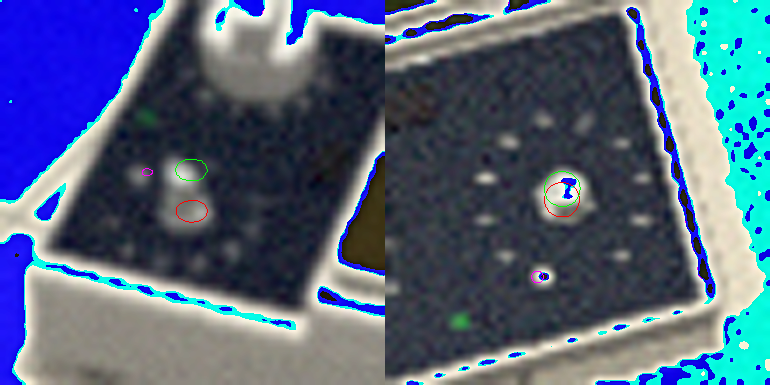

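Run:
```python
from h import *
np.set_printoptions(precision=4,suppress=True)
Cs=cam('scene');Ct=cam('top')
k=knobpts(.6208,-.2092,.1356,np.deg2rad(153.6))
c=proj(Cs,k[1]).mean(0).astype(int);d=proj(Ct,k[1]).mean(0).astype(int)
a=overlay(Cs,k,1.6,'',(c[0]-27,c[1]-27,c[0]+28,c[1]+28,7)); b=overlay(Ct,k,2.5,'',(d[0]-27,d[1]-27,d[0]+28,d[1]+28,7))
cv2.imwrite('pics/o4.png',np.hstack([a,b]))
i1=cv2.cvtColor(cv2.imread('pics/scene0.png'),cv2.COLOR_BGR2RGB);i2=cv2.cvtColor(cv2.imread('pics/top0.png'),cv2.COLOR_BGR2RGB)
Cs[0]['color']=i1;Ct[0]['color']=i2
def lines(x,y,yaw):
    a=np.linspace(0,2*np.pi,41)
    L=[np.c_[x+.006*np.cos(a),y+.006*np.sin(a),0*a+z] for z in (.067,.089)]
    o=np.array([[x+.028*np.cos(yaw+2.618),y+.028*np.sin(yaw+2.618),.067]])
    L.append(np.c_[o[0,0]+.002*np.cos(a),o[0,1]+.002*np.sin(a),0*a+.067])
    return L
L=lines(.5495,.0297,np.deg2rad(12))
a=overlay(Cs,L,1.5,'',(245,175,300,230,7)); b=overlay(Ct,L,1.1,'',(250,195,305,250,7))
cv2.imwrite('pics/o5.png',np.hstack([a,b]))
```

```text
(no output)
```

View pics/o4.png

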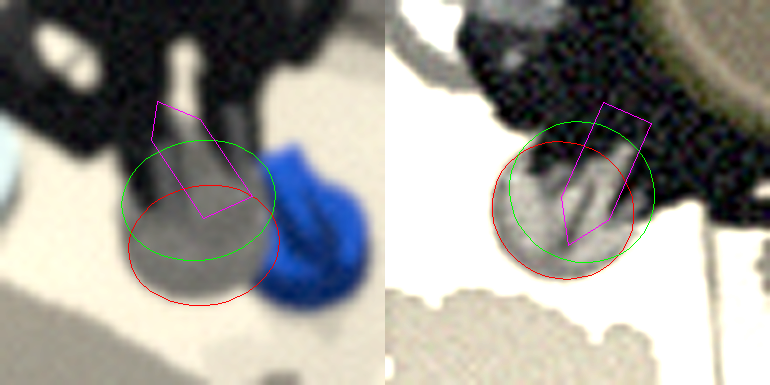

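View pics/o5.png

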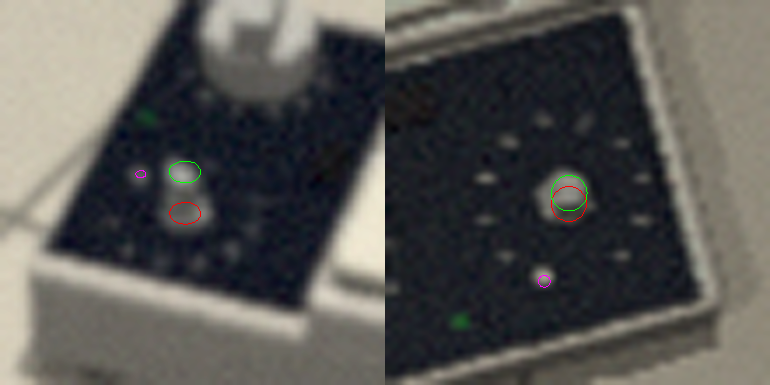

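{"method": "play_rows", "body": {"deltas": [[0.5,0.55,0,0,0,0,5],[0.702,0.764,0,0,0,0,5],[0.702,0.764,0,0,0,0,5],[0.702,0.764,0,0,0,0,5],[0.702,0.764,0,0,0,0,5],[0.702,0.764,0,0,0,0,5],[0.2,0.215,0,0,0,0,5],[0,0,0,0,0,0,5],[0,0,0,0,0,0,5],[0,0,0,0,0,0,5]]}}

```text
clock: 8.9
ee_pos: [0.552, 0.0276, 0.1651]
tcp_rot: [[-0.895, 0.447, -0.0], [0.447, 0.895, -0.001], [-0.0, -0.001, -1.0]]
force: [0.1, -0.1, -1.4]
gripper_width: 0.015
```

```bash
python3 st.py
python3 - <<'E'
from h import *
np.set_printoptions(precision=4,suppress=True)
Cs=cam('scene','s3.png');Ct=cam('top','t3.png')
P=robot.observe()['ee_pos']
k=knobpts(P[0]-.0009,P[1]+.0004,P[2]-.0298,np.deg2rad(153.6))
c=proj(Cs,k[1]).mean(0).astype(int);d=proj(Ct,k[1]).mean(0).astype(int)
a=overlay(Cs,k,1.6,'',(c[0]-27,c[1]-27,c[0]+28,c[1]+28,7)); b=overlay(Ct,k,2.5,'',(d[0]-27,d[1]-27,d[0]+28,d[1]+28,7))
cv2.imwrite('pics/o6.png',np.hstack([a,b]))
for n in ('scene','top'):
  for k in ('knob','knob_pointer','shaft_top','knob_bore','off_mark'):
    print(n,k,[(np.array(d['centre']),round(d['confidence'],2)) for d in robot.mark_of(n,k) if abs(d['centre'][0]-.55)<.03])
E
```

```text
t 8.9 pos [0.552  0.0276 0.1651] yaw 153.45 z [-0.0001 -0.0006 -1.    ] F [ 0.095  -0.1212 -1.3875] M [-0.0522 -0.0042 -0.0414] w 14.97 q [ 32.3  22.3 -48.7  94.   17.6  71.7  43.6]
scene knob [(array([0.5529, 0.0315, 0.1371]), 0.47)]
scene knob_pointer [(array([0.5241, 0.0421, 0.0695]), 0.65), (array([0.5306, 0.0385, 0.1686]), 0.63)]
scene shaft_top [(array([0.5536, 0.0332, 0.091 ]), 0.87), (array([0.5233, 0.0391, 0.0663]), 0.3)]
scene knob_bore [(array([0.5517, 0.0292, 0.1425]), 0.59)]
scene off_mark [(array([0.5233, 0.0404, 0.0666]), 0.96)]
top knob []
top knob_pointer []
top shaft_top [(array([0.5495, 0.0343, 0.0852]), 0.9)]
top knob_bore []
top off_mark [(array([0.5289, 0.0431, 0.0709]), 0.95)]
```

View pics/o6.png

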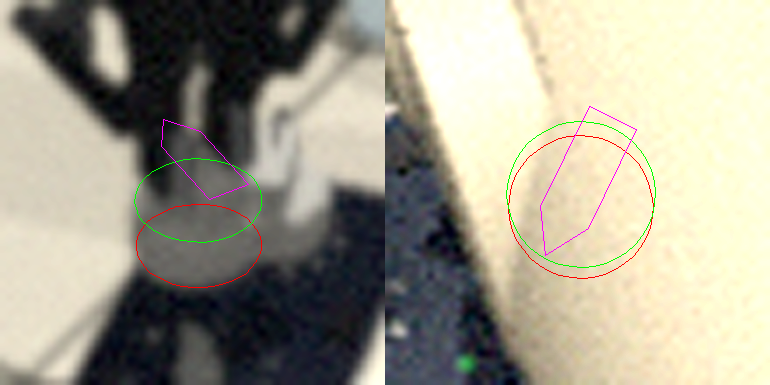

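{"method": "play_rows", "body": {"deltas": [[0.045,0.06,0.3,0,0,0,5],[0,0,0.5,0,0,0,5],[0,0,0.3,0,0,0,5],[0,0,0,0,0,0,5],[0,0,0,0,0,0,5]]}}

```text
clock: 10.0
ee_pos: [0.5508, 0.033, 0.1212]
tcp_rot: [[-0.896, 0.444, -0.0], [0.444, 0.896, 0.0], [0.001, 0.0, -1.0]]
force: [0.1, -0.1, -1.7]
gripper_width: 0.0146
```

```bash
python3 st.py
python3 - <<'E'
from h import *
Cs=cam('scene','s4.png')
im=cv2.cvtColor(Cs[0]['color'],cv2.COLOR_RGB2BGR)[150:240,220:320]
cv2.imwrite('pics/o7.png',cv2.resize(im,None,fx=6,fy=6,interpolation=cv2.INTER_CUBIC))
E
```

```text
t 10.0 pos [0.5508 0.033  0.1212] yaw 153.64 z [-0.0005  0.0003 -1.    ] F [ 0.1305 -0.1473 -1.6746] M [0.0349 0.001  0.0227] w 14.56 q [ 31.   24.8 -47.8  97.1  19.7  67.   41.6]
```

View pics/o7.png

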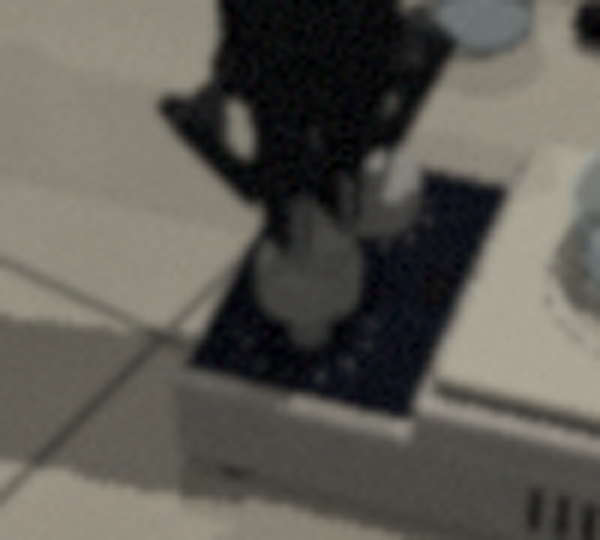

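{"method": "play_rows", "body": {"deltas": [[0,0,0.1,0,0,0,5],[0,0,0.1,0,0,0,5],[0,0,0,0,0,0,5],[0,0,0,0,0,0,5]]}}

```text
clock: 10.45
ee_pos: [0.5515, 0.0317, 0.1136]
tcp_rot: [[-0.895, 0.445, 0.001], [0.445, 0.895, -0.001], [-0.001, -0.0, -1.0]]
force: [2.2, -4.1, -0.1]
gripper_width: 0.0146
```

```bash
python3 st.py
```

```text
t 10.45 pos [0.5515 0.0317 0.1136] yaw 153.56 z [ 0.0011 -0.001  -1.    ] F [ 2.228  -4.1246 -0.0622] M [-0.9804 -0.6327  0.0025] w 14.63 q [ 30.8  25.2 -47.5  97.6  20.2  66.1  41.3]
```

{"method": "play_rows", "body": {"deltas": [[-0.051,-0.036,0,0,0,0,5],[0,0,0.05,0,0,0,5],[0,0,0.05,0,0,0,5],[0,0,0.0,0,0,0,5],[0,0,0,0,0,0,5]]}}

```text
clock: 10.95
ee_pos: [0.552, 0.0303, 0.109]
tcp_rot: [[-0.896, 0.444, -0.0], [0.444, 0.896, -0.0], [0.0, -0.0, -1.0]]
force: [3.2, -2.8, -4.1]
gripper_width: 0.0144
```

```bash
python3 st.py
```

```text
t 10.95 pos [0.552  0.0303 0.109 ] yaw 153.62 z [-0.0003 -0.0001 -1.    ] F [ 3.1974 -2.8347 -4.1125] M [-0.796  -0.5862 -0.0353] w 14.37 q [ 30.8  25.6 -47.4  97.7  20.4  65.7  41.3]
```

{"method": "play_rows", "body": {"deltas": [[-0.032,-0.009,0.03,0,0,0,5],[0,0,0.02,0,0,0,5],[0,0,0.0,0,0,0,5],[0,0,0,0,0,0,5]]}}

```text
clock: 11.35
ee_pos: [0.5528, 0.0302, 0.1081]
tcp_rot: [[-0.896, 0.444, -0.0], [0.444, 0.896, -0.0], [0.0, -0.0, -1.0]]
force: [-3.4, -2.5, 8.3]
gripper_width: 0.0146
```

```bash
python3 st.py
```

```text
t 11.35 pos [0.5528 0.0302 0.1081] yaw 153.66 z [-0.0003 -0.     -1.    ] F [-3.3638 -2.5295  8.264 ] M [-0.5278  0.9349  0.0365] w 14.62 q [ 30.8  25.8 -47.3  97.7  20.5  65.7  41.3]
```

{"method": "play_rows", "body": {"deltas": [[0.005,-0.022,-0.03,0,0,0,5],[0,0,0,0,0,0,5],[0,0,0,0,0,0,5]]}}

```text
clock: 11.65
ee_pos: [0.5523, 0.0297, 0.1085]
tcp_rot: [[-0.896, 0.444, -0.0], [0.444, 0.896, 0.001], [0.001, 0.001, -1.0]]
force: [-1.1, 0.6, -0.8]
gripper_width: 0.0145
```

```bash
python3 st.py
```

```text
t 11.65 pos [0.5523 0.0297 0.1085] yaw 153.66 z [-0.0002  0.0008 -1.    ] F [-1.0542  0.6093 -0.7555] M [ 0.1244  0.1625 -0.0134] w 14.47 q [ 30.9  25.7 -47.4  97.7  20.4  65.6  41.4]
```

{"method": "play_rows", "body": {"deltas": [[0,0,0.013,0,0,0.3,5],[0,0,0,0,0,0.3,5],[0,0,0,0,0,0.3,5],[0,0,0,0,0,0.3,5],[0,0,0,0,0,0.3,5]]}}

```text
clock: 12.15
ee_pos: [0.5527, 0.0291, 0.1084]
tcp_rot: [[-0.773, 0.634, 0.001], [0.634, 0.773, 0.0], [-0.0, 0.0, -1.0]]
force: [-0.8, -1.5, 3.3]
gripper_width: 0.0147
```

```bash
python3 st.py
```

```text
t 12.15 pos [0.5527 0.0291 0.1084] yaw 140.63 z [ 0.0005  0.0001 -1.    ] F [-0.7534 -1.537   3.3477] M [-0.2777  0.2536  0.0199] w 14.75 q [ 29.1  24.9 -44.7  97.8  19.1  65.2  29.5]
```

Light touch: about 3 N down and low side force. I'll keep turning clockwise and watch the height.

{"method": "play_rows", "body": {"deltas": [[0,0,0,0,0,0.3,5],[0,0,0,0,0,0.3,5],[0,0,0,0,0,0.3,5],[0,0,0,0,0,0.3,5],[0,0,0,0,0,0.3,5]]}}

```text
clock: 12.65
ee_pos: [0.5525, 0.0288, 0.1083]
tcp_rot: [[-0.612, 0.791, 0.0], [0.791, 0.612, -0.0], [-0.0, -0.0, -1.0]]
force: [-2.4, -1.9, 4.0]
gripper_width: 0.0145
```

```bash
python3 st.py
```

```text
t 12.65 pos [0.5525 0.0288 0.1083] yaw 127.73 z [ 0.0001 -0.0004 -1.    ] F [-2.4048 -1.9031  3.996 ] M [-0.4755  0.4898  0.0953] w 14.52 q [ 27.3  24.1 -42.2  97.9  17.7  64.8  17.6]
```

{"method": "play_rows", "body": {"deltas": [[0,-0.02,0,0,0,0.3,5],[0,0,0,0,0,0.3,5],[0,0,0,0,0,0.3,5],[0,0,0,0,0,0.3,5]]}}

```text
clock: 13.05
ee_pos: [0.5521, 0.0285, 0.1084]
tcp_rot: [[-0.461, 0.888, 0.001], [0.888, 0.461, -0.0], [-0.0, 0.0, -1.0]]
force: [-1.4, -1.7, 3.9]
gripper_width: 0.0146
```

```bash
python3 st.py
```

```text
t 13.05 pos [0.5521 0.0285 0.1084] yaw 117.43 z [ 0.0005 -0.0001 -1.    ] F [-1.4099 -1.7028  3.9104] M [-0.2988  0.2484 -0.0129] w 14.61 q [ 25.9  23.5 -40.3  98.   16.6  64.5   8.2]
```

{"method": "play_rows", "body": {"deltas": [[-0.01,-0.015,0,0,0,0.3,5],[0,0,0,0,0,0.3,5],[0,0,0,0,0,0.3,5],[0,0,0,0,0,0.3,5]]}}

```text
clock: 13.45
ee_pos: [0.5516, 0.0281, 0.1083]
tcp_rot: [[-0.294, 0.956, 0.0], [0.956, 0.294, 0.0], [0.0, 0.0, -1.0]]
force: [-1.9, -1.1, 3.5]
gripper_width: 0.0146
```

```bash
python3 st.py
```

```text
t 13.45 pos [0.5516 0.0281 0.1083] yaw 107.13 z [ 0.0002  0.0001 -1.    ] F [-1.8691 -1.1214  3.4515] M [-0.2226  0.3153  0.0238] w 14.55 q [ 24.5  23.  -38.3  98.2  15.6  64.3  -1.3]
```

{"method": "play_rows", "body": {"deltas": [[0.0,-0.015,0,0,0,0.3,5],[0,-0.003,0,0,0,0.3,5],[0,-0.003,0,0,0,0.3,5],[0,-0.003,0,0,0,0.3,5]]}}

```text
clock: 13.85
ee_pos: [0.5508, 0.0278, 0.1083]
tcp_rot: [[-0.119, 0.993, 0.001], [0.993, 0.119, 0.0], [0.0, 0.001, -1.0]]
force: [-0.5, -1.2, 1.4]
gripper_width: 0.0145
```

```bash
python3 st.py
```

```text
t 13.85 pos [0.5508 0.0278 0.1083] yaw 96.81 z [ 0.0005  0.0002 -1.    ] F [-0.4594 -1.1919  1.4266] M [-0.2304  0.1136 -0.0108] w 14.55 q [ 23.1  22.5 -36.4  98.4  14.6  64.  -10.9]
```

{"method": "play_rows", "body": {"deltas": [[-0.008,-0.005,0.012,0,0,0.3,5],[0,-0.003,0,0,0,0.3,5],[0,-0.003,0,0,0,0.3,5],[0,-0.003,0,0,0,0.3,5]]}}

```text
clock: 14.25
ee_pos: [0.5504, 0.0276, 0.108]
tcp_rot: [[0.061, 0.998, 0.001], [0.998, -0.061, 0.0], [0.0, 0.001, -1.0]]
force: [-1.1, -0.9, 3.9]
gripper_width: 0.0145
```

```bash
python3 st.py
```

```text
t 14.25 pos [0.5504 0.0276 0.108 ] yaw 86.5 z [ 0.0008  0.0003 -1.    ] F [-1.0777 -0.9303  3.876 ] M [-0.1642  0.1831  0.0204] w 14.53 q [ 21.8  22.  -34.6  98.5  13.7  63.7 -20.5]
```

{"method": "play_rows", "body": {"deltas": [[-0.008,-0.01,0.005,0,0,0.3,5],[0,-0.003,0,0,0,0.3,5],[0,-0.003,0,0,0,0.3,5],[0,-0.003,0,0,0,0.3,5]]}}

```text
clock: 14.65
ee_pos: [0.5497, 0.0277, 0.1077]
tcp_rot: [[0.238, 0.971, 0.001], [0.971, -0.238, 0.001], [0.001, 0.001, -1.0]]
force: [1.4, 1.3, -1.7]
gripper_width: 0.0145
```

```bash
python3 st.py
```

```text
t 14.65 pos [0.5497 0.0277 0.1077] yaw 76.21 z [ 0.0011  0.0008 -1.    ] F [ 1.3762  1.3282 -1.6667] M [ 0.4216 -0.2327  0.0061] w 14.55 q [ 20.4  21.6 -32.7  98.7  12.8  63.4 -30.1]
```

{"method": "play_rows", "body": {"deltas": [[0,0,0.03,0,0,0,5],[0,0,0,0,0,0,5],[0,0,0,0,0,0,5]]}}

```text
clock: 14.95
ee_pos: [0.5494, 0.0279, 0.106]
tcp_rot: [[0.235, 0.972, 0.0], [0.972, -0.235, 0.001], [0.001, 0.0, -1.0]]
force: [2.6, 3.8, -1.2]
gripper_width: 0.0148
```

```bash
python3 st.py
```

```text
t 14.95 pos [0.5494 0.0279 0.106 ] yaw 76.39 z [ 0.0003  0.0011 -1.    ] F [ 2.6238  3.7923 -1.1955] M [ 0.9044 -0.5019  0.0085] w 14.81 q [ 20.4  21.7 -32.8  98.8  12.9  63.3 -30. ]
```

{"method": "play_rows", "body": {"deltas": [[0.028,0.009,0.02,0,0,0,5],[0,0,0.02,0,0,0,5],[0,0,0,0,0,0,5],[0,0,0,0,0,0,5]]}}

```text
clock: 15.35
ee_pos: [0.55, 0.0279, 0.1048]
tcp_rot: [[0.237, 0.971, 0.0], [0.971, -0.237, -0.0], [-0.0, 0.0, -1.0]]
force: [-0.9, 1.3, 3.5]
gripper_width: 0.0145
```

```bash
python3 st.py
```

```text
t 15.35 pos [0.55   0.0279 0.1048] yaw 76.28 z [ 0.0002 -0.0001 -1.    ] F [-0.9273  1.2574  3.4962] M [0.2273 0.1432 0.025 ] w 14.45 q [ 20.2  21.8 -32.7  98.8  13.   63.2 -30.2]
```

{"method": "play_rows", "body": {"deltas": [[0,0,0.03,0,0,0,5],[0,0,0.03,0,0,0,5],[0,0,0.03,0,0,0,5],[0,0,0,0,0,0,5]], "grip_force": 70}}

```text
clock: 15.75
ee_pos: [0.5496, 0.028, 0.1002]
tcp_rot: [[0.237, 0.971, -0.001], [0.971, -0.237, 0.0], [0.0, -0.001, -1.0]]
force: [1.2, 2.0, -4.1]
gripper_width: 0.014
```

```bash
python3 st.py
```

```text
t 15.75 pos [0.5496 0.028  0.1002] yaw 76.28 z [-0.0007  0.0003 -1.    ] F [ 1.181   1.9994 -4.0975] M [ 0.4468 -0.5147  0.0552] w 13.96 q [ 20.2  22.1 -32.6  99.1  13.2  62.7 -30.3]
```

{"method": "play_rows", "body": {"deltas": [[0,0,0.04,0,0,0,5],[0,0,0.04,0,0,0,5],[0,0,0,0,0,0,5],[0,0,0,0,0,0,5]]}}

```text
clock: 16.15
ee_pos: [0.5499, 0.0281, 0.0986]
tcp_rot: [[0.237, 0.971, 0.0], [0.971, -0.237, -0.0], [-0.0, 0.0, -1.0]]
force: [-3.6, 0.7, 8.8]
gripper_width: 0.0137
```

```bash
python3 st.py
```

```text
t 16.15 pos [0.5499 0.0281 0.0986] yaw 76.29 z [ 0.0002 -0.0003 -1.    ] F [-3.5695  0.7376  8.8321] M [ 0.2516  0.818  -0.0094] w 13.73 q [ 20.1  22.2 -32.6  99.2  13.3  62.5 -30.4]
```

{"method": "play_rows", "body": {"deltas": [[-0.01,-0.01,0.04,0,0,0,5],[0,0,0.02,0,0,0,5],[0,0,0,0,0,0,5],[0,0,0,0,0,0,5]]}}

```text
clock: 16.55
ee_pos: [0.55, 0.0281, 0.0983]
tcp_rot: [[0.237, 0.972, 0.002], [0.972, -0.237, -0.001], [-0.0, 0.002, -1.0]]
force: [-9.2, 0.2, 26.4]
gripper_width: 0.0139
```

```bash
python3 st.py
python3 - <<'E'
from h import *
Cs=cam('scene','s5.png')
im=cv2.cvtColor(Cs[0]['color'],cv2.COLOR_RGB2BGR)[150:240,220:320]
cv2.imwrite('pics/o8.png',cv2.resize(im,None,fx=6,fy=6,interpolation=cv2.INTER_CUBIC))
E
```

```text
t 16.55 pos [0.55   0.0281 0.0983] yaw 76.3 z [ 0.0022 -0.0008 -1.    ] F [-9.1768  0.2079 26.4321] M [0.2011 2.2484 0.0133] w 13.9 q [ 20.1  22.1 -32.6  99.3  13.3  62.3 -30.5]
```

View pics/o8.png

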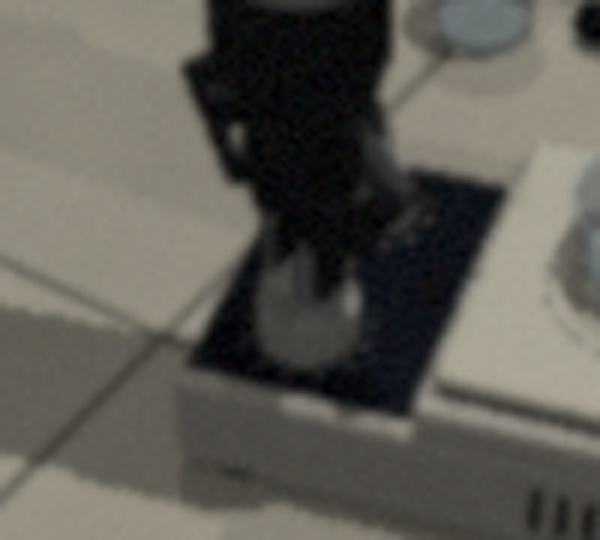

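{"method": "play_rows", "body": {"deltas": [[0,0,-0.07,0,0,0,5],[0,0.004,0,0,0,-0.5,5],[0,0.004,0,0,0,-0.5,5],[0,0.004,0,0,0,-0.5,5],[0,0.004,0,0,0,-0.5,5]]}}

```text
clock: 17.1
ee_pos: [0.5505, 0.0285, 0.0987]
tcp_rot: [[-0.064, 0.998, 0.001], [0.998, 0.064, 0.001], [0.001, 0.001, -1.0]]
force: [-0.2, 3.8, 3.5]
gripper_width: 0.0138
```

```bash
python3 st.py
```

```text
t 17.1 pos [0.5505 0.0285 0.0987] yaw 93.68 z [ 0.0012  0.0009 -1.    ] F [-0.2469  3.7937  3.5494] M [ 0.7658  0.0601 -0.1071] w 13.81 q [ 22.6  22.9 -35.8  99.   14.8  62.8 -14.2]
```

{"method": "play_rows", "body": {"deltas": [[0.015,0.004,0,0,0,-0.5,5],[0,0.004,0,0,0,-0.5,5],[0,0.004,0,0,0,-0.5,5],[0,0.004,0,0,0,-0.5,5],[0,0.004,0,0,0,-0.5,5]]}}

```text
clock: 17.6
ee_pos: [0.5512, 0.0288, 0.0987]
tcp_rot: [[-0.425, 0.905, 0.001], [0.905, 0.425, 0.0], [-0.0, 0.001, -1.0]]
force: [-0.5, 2.2, 5.3]
gripper_width: 0.0137
```

```bash
python3 st.py
```

```text
t 17.6 pos [0.5512 0.0288 0.0987] yaw 115.14 z [ 0.001   0.0004 -1.    ] F [-0.5486  2.2029  5.2904] M [ 0.5597  0.126  -0.0615] w 13.72 q [ 25.5  24.  -39.8  98.8  16.9  63.3   5.6]
```

{"method": "play_rows", "body": {"deltas": [[0.005,0.006,-0.01,0,0,-0.5,5],[0,0.006,0,0,0,-0.5,5],[0,0.005,0,0,0,-0.5,5],[0,0.004,0,0,0,-0.5,5],[0,0.004,0,0,0,-0.5,5],[0,0.004,0,0,0,-0.5,5],[0,0.004,0,0,0,-0.5,5]]}}

```text
clock: 18.3
ee_pos: [0.5519, 0.0295, 0.0987]
tcp_rot: [[-0.821, 0.571, 0.0], [0.571, 0.821, 0.0], [-0.0, 0.0, -1.0]]
force: [0.5, 1.7, 3.0]
gripper_width: 0.0137
```

```bash
python3 st.py
```

```text
t 18.3 pos [0.5519 0.0295 0.0987] yaw 145.21 z [ 0.0003  0.0002 -1.    ] F [0.4796 1.7178 3.0264] M [ 0.4515  0.1258 -0.1078] w 13.65 q [ 29.6  25.8 -45.6  98.4  20.2  64.3  33.2]
```

Stop expected at about 162°. I'll take smaller turns and watch the torque.

{"method": "play_rows", "body": {"deltas": [[0,0.005,0,0,0,-0.4,5],[0,0.003,0,0,0,-0.4,5],[0,0.003,0,0,0,-0.4,5],[0,0,0,0,0,-0.2,5],[0,0,0,0,0,0,5]]}}

```text
clock: 18.8
ee_pos: [0.552, 0.0298, 0.0987]
tcp_rot: [[-0.921, 0.39, 0.0], [0.39, 0.921, 0.0], [-0.0, 0.0, -1.0]]
force: [-1.7, 2.1, 4.7]
gripper_width: 0.014
```

```bash
python3 st.py
```

```text
t 18.8 pos [0.552  0.0298 0.0987] yaw 157.07 z [ 0.0001  0.0003 -1.    ] F [-1.6728  2.1256  4.6631] M [ 0.3327  0.2161 -0.0658] w 13.99 q [ 31.3  26.6 -48.   98.3  21.6  64.8  44. ]
```

{"method": "play_rows", "body": {"deltas": [[0,0.003,0,0,0,-0.2,5],[0,0.002,0,0,0,-0.2,5],[0,0,0,0,0,-0.2,5],[0,0,0,0,0,0,5]]}}

```text
clock: 19.2
ee_pos: [0.5521, 0.03, 0.0987]
tcp_rot: [[-0.953, 0.304, 0.0], [0.304, 0.953, 0.0], [-0.0, 0.0, -1.0]]
force: [-0.9, 1.2, 4.8]
gripper_width: 0.0146
```

```bash
python3 st.py
```

```text
t 19.2 pos [0.5521 0.03   0.0987] yaw 162.33 z [ 0.0002  0.     -1.    ] F [-0.9364  1.1805  4.7943] M [ 0.3923  0.2197 -0.082 ] w 14.57 q [ 32.   27.  -49.   98.3  22.2  65.   48.7]
```

{"method": "play_rows", "body": {"deltas": [[0,0,0,0,0,-0.15,5],[0,0,0,0,0,-0.15,5],[0,0,0,0,0,0,5],[0,0,0,0,0,0,5]]}}

```text
clock: 19.6
ee_pos: [0.5521, 0.03, 0.0987]
tcp_rot: [[-0.965, 0.261, 0.0], [0.261, 0.965, 0.0], [-0.0, 0.0, -1.0]]
force: [-1.5, 1.8, 4.3]
gripper_width: 0.0139
```

```bash
python3 st.py
python3 - <<'E'
from h import *
np.set_printoptions(precision=4,suppress=True)
Cs=cam('scene','s6.png')
for k in ('knob','knob_pointer','off_mark','stirrer'): print(k,[(np.array(d['centre']),round(d['confidence'],2)) for d in robot.mark_of('scene',k)][:4])
im=cv2.cvtColor(Cs[0]['color'],cv2.COLOR_RGB2BGR)[150:240,220:320]
cv2.imwrite('pics/o9.png',cv2.resize(im,None,fx=6,fy=6,interpolation=cv2.INTER_CUBIC))
E
```

```text
t 19.6 pos [0.5521 0.03   0.0987] yaw 164.85 z [ 0.0002  0.0001 -1.    ] F [-1.5325  1.8376  4.348 ] M [ 0.4371  0.245  -0.0689] w 13.87 q [ 32.3  27.2 -49.6  98.3  22.5  65.1  51. ]
knob [(array([ 0.7325, -0.2169, -0.0009]), 0.96), (array([ 0.5864, -0.1214,  0.0029]), 0.85), (array([0.553 , 0.0284, 0.0694]), 0.52)]
knob_pointer [(array([ 0.749 , -0.1847,  0.0484]), 0.69), (array([ 0.6054, -0.1281,  0.0327]), 0.67), (array([0.5278, 0.0383, 0.0999]), 0.45)]
off_mark [(array([0.5248, 0.0407, 0.068 ]), 0.7)]
stirrer [(array([0.6253, 0.0968, 0.0038]), 0.93)]
```

View pics/o9.png

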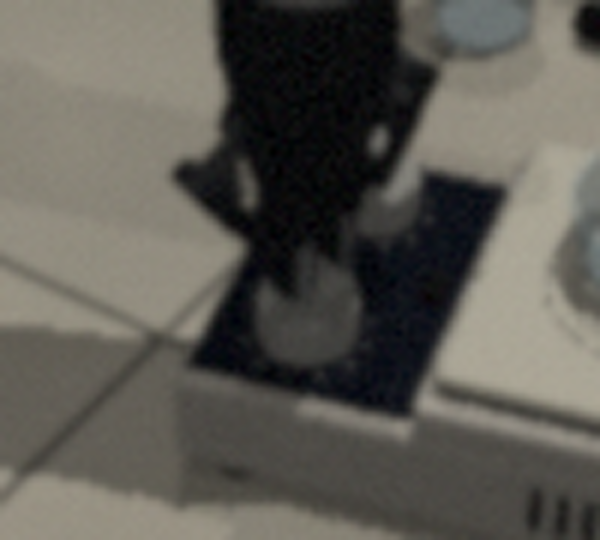

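{"method": "play_rows", "body": {"deltas": [[0,0.002,0,0,0,-0.15,5],[0,0,0,0,0,-0.15,5],[0,0,0,0,0,0,5],[0,0,0,0,0,0,5]]}}

```text
clock: 20.25
ee_pos: [0.5522, 0.0301, 0.0987]
tcp_rot: [[-0.976, 0.217, 0.0], [0.217, 0.976, 0.0], [-0.0, 0.0, -1.0]]
force: [-1.0, 1.7, 4.9]
gripper_width: 0.0138
```

```bash
python3 st.py
python3 - <<'E'
from h import *
np.set_printoptions(precision=4,suppress=True)
C=cam('top'); im=cv2.imread('pics/top0.png',0)
cv2.imwrite('pics/e.png',cv2.resize(cv2.imread('pics/top0.png')[120:265,195:305],None,fx=4,fy=4,interpolation=cv2.INTER_CUBIC))
E
```

```text
t 20.25 pos [0.5522 0.0301 0.0987] yaw 167.45 z [ 0.0002  0.0001 -1.    ] F [-1.0336  1.7271  4.936 ] M [ 0.3678  0.2559 -0.0457] w 13.85 q [ 32.7  27.4 -50.1  98.3  22.9  65.2  53.4]
```

View pics/e.png

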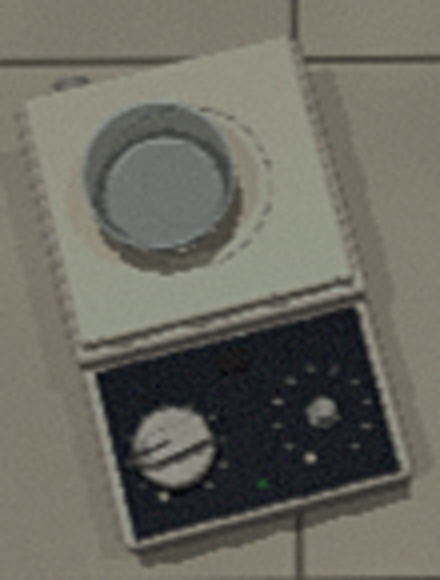

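{"method": "play_rows", "body": {"deltas": [[0,0.002,0,0,0,-0.15,5],[0,0,0,0,0,-0.15,5],[0,0,0,0,0,0,5],[0,0,0,0,0,0,5]]}}

```text
clock: 20.7
ee_pos: [0.5522, 0.0301, 0.0987]
tcp_rot: [[-0.985, 0.173, 0.0], [0.173, 0.985, 0.0], [-0.0, 0.0, -1.0]]
force: [-1.1, 1.3, 5.0]
gripper_width: 0.0138
```

```bash
python3 st.py
```

```text
t 20.7 pos [0.5522 0.0301 0.0987] yaw 170.03 z [ 0.0002  0.0001 -1.    ] F [-1.1337  1.319   5.0084] M [ 0.3605  0.2566 -0.0259] w 13.85 q [ 33.   27.6 -50.6  98.3  23.2  65.3  55.7]
```

{"method": "play_rows", "body": {"deltas": [[0,0,0,0,0,-0.1,5],[0,0,0,0,0,-0.1,5],[0,0,0,0,0,0,5],[0,0,0,0,0,0,5]]}}

```text
clock: 21.1
ee_pos: [0.5522, 0.0302, 0.0987]
tcp_rot: [[-0.99, 0.144, 0.0], [0.144, 0.99, 0.0], [-0.0, 0.0, -1.0]]
force: [-1.2, 1.1, 5.2]
gripper_width: 0.0136
```

```bash
python3 st.py
python3 - <<'E'
from h import *
np.set_printoptions(precision=4,suppress=True)
Cs=cam('scene','s7.png'); P=robot.observe()['ee_pos']
out=[]
for yw in (164,172):
    k=knobpts(.5505,.0302,.069,np.deg2rad(yw))
    out.append(overlay(Cs,k,2,'',(245,165,300,220,7)))
out.append(overlay(Cs,[],2,'',(245,165,300,220,7)))
cv2.imwrite('pics/o10.png',cv2.resize(np.hstack(out),None,fx=.69,fy=.69))
E
```

```text
t 21.1 pos [0.5522 0.0302 0.0987] yaw 171.75 z [ 0.0003  0.0001 -1.    ] F [-1.2044  1.0718  5.2244] M [ 0.4303  0.2352 -0.0993] w 13.63 q [ 33.2  27.7 -51.   98.3  23.4  65.3  57.2]
```

View pics/o10.png

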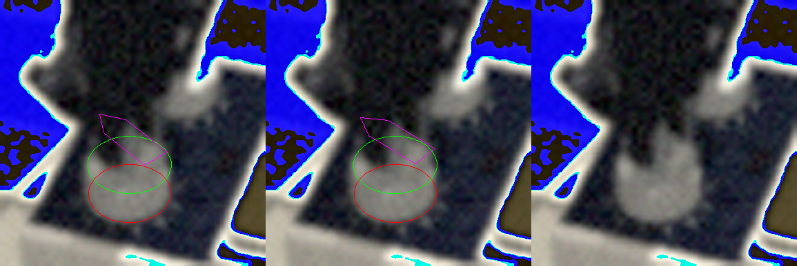

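{"method": "play_rows", "body": {"deltas": [[0,0,0,0,0,-0.1,5],[0,0,0,0,0,-0.1,5],[0,0,0,0,0,0,5],[0,0,0,0,0,0,5]]}}

```text
clock: 21.55
ee_pos: [0.5522, 0.0302, 0.0987]
tcp_rot: [[-0.994, 0.114, 0.0], [0.114, 0.994, 0.0], [-0.0, 0.0, -1.0]]
force: [-0.7, 1.9, 5.5]
gripper_width: 0.014
```

```bash
sed -i '$ a print("tau",s["tau"])' st.py; python3 st.py
```

```text
t 21.55 pos [0.5522 0.0302 0.0987] yaw 173.47 z [ 0.0002  0.0001 -1.    ] F [-0.743   1.9022  5.4803] M [ 0.4165  0.2935 -0.1397] w 13.95 q [ 33.5  27.8 -51.3  98.2  23.6  65.4  58.8]
tau [  0.951  -49.1974 -11.4104 -30.1863   0.7392  -0.0899   0.0866]
```

{"method": "play_rows", "body": {"deltas": [[0,0,0,0,0,-0.1,5],[0,0,0,0,0,-0.1,5],[0,0,0,0,0,0,5],[0,0,0,0,0,0,5]]}}

```text
clock: 21.95
ee_pos: [0.5522, 0.0303, 0.0987]
tcp_rot: [[-0.996, 0.084, 0.0], [0.084, 0.996, 0.0], [-0.0, 0.0, -1.0]]
force: [-1.3, 0.7, 5.1]
gripper_width: 0.0141
```

```bash
python3 st.py
```

```text
t 21.95 pos [0.5522 0.0303 0.0987] yaw 175.19 z [ 0.0003  0.0003 -1.    ] F [-1.2847  0.651   5.0538] M [ 0.4094  0.205  -0.0286] w 14.12 q [ 33.7  28.  -51.7  98.2  23.8  65.5  60.4]
tau [  1.0258 -49.1772 -11.4687 -30.1522   0.7738  -0.0597   0.0877]
```

{"method": "play_rows", "body": {"deltas": [[0,0,0,0,0,-0.1,5],[0,0,0,0,0,-0.1,5],[0,0,0,0,0,0,5]]}}

```text
clock: 22.25
ee_pos: [0.5522, 0.0303, 0.0987]
tcp_rot: [[-0.999, 0.053, 0.0], [0.053, 0.999, 0.0], [-0.0, 0.0, -1.0]]
force: [-1.0, 2.8, 5.2]
gripper_width: 0.0134
```

```bash
python3 st.py
```

```text
t 22.25 pos [0.5522 0.0303 0.0987] yaw 176.95 z [ 0.0003  0.0003 -1.    ] F [-1.0233  2.7838  5.2318] M [ 0.4656  0.2171 -0.0277] w 13.41 q [ 34.   28.1 -52.   98.2  24.1  65.6  61.9]
tau [  1.1003 -49.1021 -11.5356 -30.0858   0.8398  -0.0338   0.2916]
```

{"method": "play_rows", "body": {"deltas": [[0,0,0,0,0,-0.1,5],[0,0,0,0,0,0,5]]}}

```text
clock: 22.45
ee_pos: [0.5522, 0.0304, 0.0987]
tcp_rot: [[-0.999, 0.038, 0.0], [0.038, 0.999, 0.0], [-0.0, 0.0, -1.0]]
force: [-1.0, 1.0, 5.3]
gripper_width: 0.0143
```

```bash
python3 st.py
```

```text
t 22.45 pos [0.5522 0.0304 0.0987] yaw 177.81 z [ 0.0003  0.0003 -1.    ] F [-0.9553  0.9987  5.2837] M [ 0.5072  0.2182 -0.0678] w 14.29 q [ 34.1  28.2 -52.2  98.2  24.2  65.6  62.7]
tau [  1.1265 -49.1012 -11.5713 -30.0655   0.8478  -0.0139   0.272 ]
```

{"method": "play_rows", "body": {"deltas": [[0,0,-0.02,0,0,0,20],[0,0,0,0,0,0,30],[0,0,0,0,0,0,36],[0,0,0,0,0,0,36],[0,0,-0.2,0,0,0,36],[0,0,-0.6,0,0,0,36],[0,0,-0.9,0,0,0,36],[0,0,-0.9,0,0,0,36]]}}

```text
clock: 23.25
ee_pos: [0.5517, 0.0302, 0.2048]
tcp_rot: [[-0.999, 0.04, -0.001], [0.04, 0.999, 0.0], [0.001, 0.0, -1.0]]
force: [0.5, -0.2, -0.5]
gripper_width: 0.036
```

{"method": "play_rows", "body": {"deltas": [[0.2,-0.9,-0.3,0,0,0,36],[0.2,-0.9,-0.3,0,0,0,36],[0.2,-0.9,0,0,0,0,36],[0.2,-0.9,0,0,0,0,36],[0.2,-0.9,0,0,0,0,36],[0.2,-0.9,0,0,0,0,36],[0,-0.9,0,0,0,0,36]]}}

```text
clock: 23.95
ee_pos: [0.4931, -0.2213, 0.2282]
tcp_rot: [[-0.999, 0.04, 0.0], [0.04, 0.999, -0.001], [-0.0, -0.001, -1.0]]
force: [1.0, 0.1, -0.1]
gripper_width: 0.0361
```

```bash
python3 st.py
python3 - <<'E'
from h import *
np.set_printoptions(precision=4,suppress=True)
Cs=cam('scene','s8.png');Ct=cam('top','t8.png')
out=[]
k=knobpts(.5505,.0302,.069,np.deg2rad(168))
for C,bx in ((Cs,(245,165,300,220,7)),(Ct,(250,195,305,250,7))):
    out.append(overlay(C,[],1.4,'',bx)); 
o2=[overlay(C,k,1.4,'',bx) for C,bx in ((Cs,(245,165,300,220,7)),(Ct,(250,195,305,250,7)))]
cv2.imwrite('pics/o11.png',cv2.resize(np.vstack([np.hstack(out),np.hstack(o2)]),None,fx=.77,fy=.77))
for n in ('scene','top'):
  for k in ('knob','knob_pointer','off_mark','knob_grip','heat_pointer'):
    print(n,k,[(np.array(d['centre']),round(d['confidence'],2)) for d in robot.mark_of(n,k) if abs(d['centre'][0]-.55)<.04])
E
```

```text
t 23.95 pos [ 0.4931 -0.2213  0.2282] yaw 177.69 z [ 0.0002 -0.0012 -1.    ] F [ 1.0385  0.0815 -0.0714] M [-0.0092 -0.0432  0.0457] w 36.15 q [ 62.5  18.3 -51.7  90.5  14.6  78.3  96.9]
tau [ -0.8737 -47.1992  -9.2315 -33.8221  -0.5639  -0.0231  -0.8371]
scene knob [(array([ 0.5839, -0.1187,  0.0056]), 0.73), (array([0.5507, 0.03  , 0.0684]), 0.69)]
scene knob_pointer [(array([0.5284, 0.0355, 0.1019]), 0.85)]
scene off_mark [(array([0.5235, 0.0382, 0.0691]), 0.65)]
scene knob_grip [(array([ 0.5802, -0.1132,  0.0266]), 0.73), (array([0.5574, 0.0259, 0.0977]), 0.59)]
scene heat_pointer [(array([0.5177, 0.1425, 0.1007]), 0.55)]
top knob [(array([0.5536, 0.0321, 0.0734]), 0.62), (array([0.55  , 0.0319, 0.0703]), 0.32)]
top knob_pointer [(array([0.5279, 0.0376, 0.0968]), 0.85)]
top off_mark [(array([0.5275, 0.0419, 0.0696]), 0.79)]
top knob_grip [(array([ 0.587 , -0.1131,  0.0324]), 0.74), (array([0.5552, 0.0282, 0.106 ]), 0.62)]
top heat_pointer [(array([0.5162, 0.1427, 0.1073]), 0.73)]
```

View pics/o11.png

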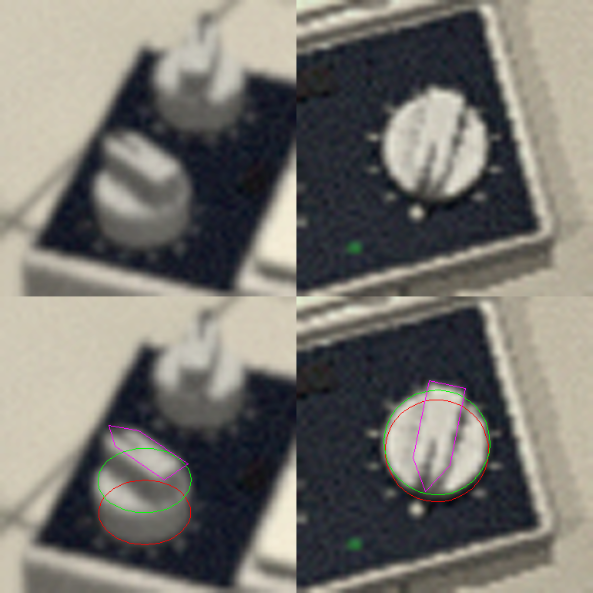

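View pics/t8.png

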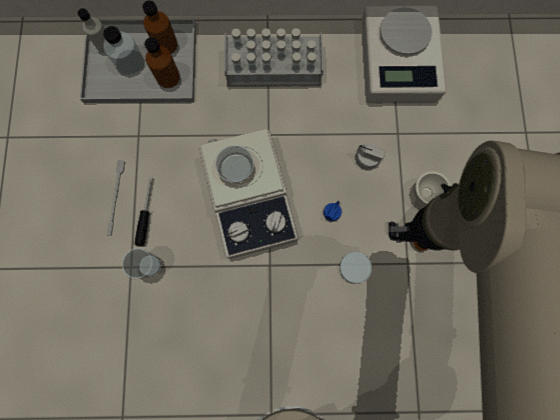

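Run:
```python
from h import *
Ct=cam('top');Cs=cam('scene')
out=[];o2=[]
for yw in (158,164,170):
    k=knobpts(.5503,.0308,.069,np.deg2rad(yw))[2:]
    k.append(np.array([[.5503,.0308,.067],[.5503+.028*np.cos(np.deg2rad(164)),.0308+.028*np.sin(np.deg2rad(164)),.067]]))
    out.append(overlay(Ct,k[:1],1.2,'',(262,207,290,238,10)))
    o2.append(overlay(Cs,k[:1],1.2,'',(255,180,283,211,10)))
a=np.vstack([np.hstack(out),np.hstack(o2)])
cv2.imwrite('pics/o12.png',cv2.resize(a,None,fx=.93,fy=.93))
```

```text
(no output)
```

View pics/o12.png

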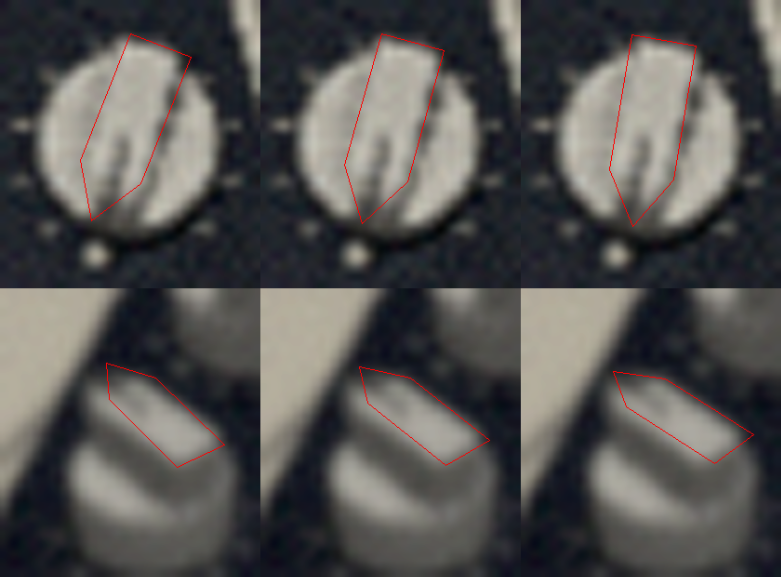

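Run:
```python
from h import *
Ct=cam('top');Cs=cam('scene')
img=cv2.imread('pics/top0.png',0).astype(float)
def cen(u,v,r=3):
    p=img[v-r:v+r+1,u-r:u+r+1]; w=np.clip(p-np.percentile(p,50)-8,0,None); y,x=np.mgrid[v-r:v+r+1,u-r:u+r+1]
    return (w*x).sum()/w.sum(),(w*y).sum()/w.sum()
d=cen(272,234); D=onz(Ct,d,.067); print('dot',d,D)
# marks
pts=[(486,178),(641,219),(486,219),(642,178),(509,142),(621,256),(506,256),(621,143),(544,120),(585,124)]
M=[]
for a,b in pts:
    u=(a-385)/7+250-.5; v=b/7+195-.5
    c=cen(int(round(u)),int(round(v)),2); M.append(onz(Ct,c,.067)); 
M=np.array(M); M2=np.vstack([M,D])
A=np.c_[2*M[:,:2],np.ones(len(M))]; s=np.linalg.lstsq(A,(M[:,:2]**2).sum(1),rcond=None)[0]; c=s[:2]; print('centre',c,'r',np.hypot(*(M[:,:2]-c).T))
v=D[:2]-c; print('dot dir',np.degrees(np.arctan2(v[1],v[0])),np.hypot(*v)); print(np.sort(np.degrees(np.arctan2(M[:,1]-c[1],M[:,0]-c[0]))))
```

```text
dot (np.float64(272.0989473684211), np.float64(233.99157894736842)) [0.5243824  0.03857126 0.067     ]
centre [0.55104045 0.03119275] r [0.02767409 0.0274744  0.02784251 0.02809158 0.02756294 0.02785175
 0.02798814 0.02794904 0.02832161 0.0274128 ]
dot dir 164.52879898232894 0.027660327172306817
[-135.37870431 -106.40593867  -75.60367354  -46.72674375  -15.58414027
   13.52178038   42.71508522   73.95915523  104.69254446  134.77789634]
```

The knob is seated and its pointer is at about 163°. The dot measures 164.5°. The tool turned further than that before release, so I'll regrip and check the stop by torque.

{"method": "play_rows", "body": {"deltas": [[0,0,0,0,0,0.825,50],[0,0,0,0,0,0.825,50],[0.047,0.92,0,0,0,0,50],[0.047,0.92,0,0,0,0,50],[0.047,0.92,0,0,0,0,50],[0.047,0.92,0,0,0,0,50],[0.047,0.92,0,0,0,0,50],[0.047,0.92,0,0,0,0,50],[0.047,0.92,0,0,0,0,50],[0,0,0,0,0,0,50],[0,0,0,0,0,0,50],[0,0,0,0,0,0,50]]}}

```text
clock: 25.95
ee_pos: [0.5545, 0.0296, 0.2271]
tcp_rot: [[-0.958, 0.285, -0.0], [0.285, 0.958, -0.001], [0.0, -0.001, -1.0]]
force: [-0.0, -0.7, 0.6]
gripper_width: 0.05
```

```bash
python3 st.py
```

```text
t 25.95 pos [0.5545 0.0296 0.2271] yaw 163.42 z [-0.0004 -0.0006 -1.    ] F [-0.046  -0.6577  0.6173] M [-0.0211 -0.0202 -0.0414] w 50.03 q [ 35.6  21.4 -54.   88.3  17.5  79.3  53.6]
tau [ -1.3959 -47.4876 -11.6814 -35.4289  -0.1051  -0.0306  -0.009 ]
```

{"method": "play_rows", "body": {"deltas": [[0,0,0.9,0,0,0,40],[0,0,0.9,0,0,0,40],[0,0,0.8,0,0,0,40],[0,0,0.4,0,0,0,40],[0,0,0.17,0,0,0,40],[0,0,0,0,0,0,40]]}}

```text
clock: 26.55
ee_pos: [0.5546, 0.0303, 0.1006]
tcp_rot: [[-0.959, 0.285, -0.0], [0.285, 0.959, 0.0], [0.0, 0.0, -1.0]]
force: [-0.7, 0.0, -0.1]
gripper_width: 0.0395
```

```bash
python3 st.py
```

```text
t 26.55 pos [0.5546 0.0303 0.1006] yaw 163.45 z [-0.0003  0.0001 -1.    ] F [-0.6909  0.0327 -0.1472] M [-0.0574 -0.0114 -0.0187] w 39.52 q [ 33.   27.8 -50.8  97.7  23.4  65.7  49. ]
tau [  0.0437 -50.4398 -12.6533 -30.7963   0.164   -0.2587  -0.1103]
```

{"method": "play_rows", "body": {"deltas": [[0,0,0,0,0,0,25],[0,0,0,0,0,0,10],[0,0,0,0,0,0,5],[0,0,0,0,0,0,5],[0,0,0,0,0,0,5]], "grip_force": 60}}

```text
clock: 27.05
ee_pos: [0.5556, 0.0308, 0.1022]
tcp_rot: [[-0.959, 0.284, 0.003], [0.284, 0.959, -0.001], [-0.003, 0.0, -1.0]]
force: [-1.1, -0.7, 6.9]
gripper_width: 0.0139
```

```bash
python3 st.py
```

```text
t 27.05 pos [0.5556 0.0308 0.1022] yaw 163.49 z [ 0.0029 -0.0007 -1.    ] F [-1.0763 -0.7117  6.8874] M [-0.3668  0.2602  0.0143] w 13.92 q [ 33.   27.7 -50.9  97.7  23.4  65.7  49. ]
tau [ -0.8783 -48.5822 -12.9212 -29.747   -0.3244  -0.6186  -0.0061]
```

{"method": "play_rows", "body": {"deltas": [[0,0,0.03,0,0,0,5],[0,0,0.03,0,0,0,5],[0,0,0,0,0,0,5]]}}

```text
clock: 27.35
ee_pos: [0.5561, 0.0308, 0.1018]
tcp_rot: [[-0.959, 0.284, 0.004], [0.284, 0.959, -0.002], [-0.005, -0.0, -1.0]]
force: [-7.1, -3.3, 24.8]
gripper_width: 0.0138
```

```bash
python3 st.py
```

```text
t 27.35 pos [0.5561 0.0308 0.1018] yaw 163.49 z [ 0.0042 -0.0017 -1.    ] F [-7.0793 -3.2789 24.7833] M [-0.7661  1.8235  0.0366] w 13.75 q [ 32.9  27.8 -50.8  97.7  23.5  65.6  48.9]
tau [ -1.6974 -41.685  -11.2214 -26.7788   0.028   -3.0588  -0.0354]
```

{"method": "play_rows", "body": {"deltas": [[0,0,-0.05,0,0,0,5],[0,0,0,0,0,-0.1,5],[0,0,0,0,0,-0.1,5],[0,0,0,0,0,0,5]]}}

```text
clock: 27.75
ee_pos: [0.5557, 0.0309, 0.1021]
tcp_rot: [[-0.967, 0.254, 0.003], [0.254, 0.967, -0.001], [-0.003, 0.0, -1.0]]
force: [-1.5, -2.4, 10.6]
gripper_width: 0.0143
```

```bash
python3 st.py
```

```text
t 27.75 pos [0.5557 0.0309 0.1021] yaw 165.26 z [ 0.003  -0.0007 -1.    ] F [-1.507  -2.4005 10.5912] M [-0.4478  0.5969  0.0111] w 14.28 q [ 33.2  27.9 -51.2  97.7  23.7  65.8  50.6]
tau [ -1.0125 -46.6794 -12.5302 -28.7611  -0.1758  -1.1784   0.2271]
```

{"method": "play_rows", "body": {"deltas": [[0,0,-0.01,0,0,-0.1,5],[0,0,0,0,0,0,5],[0,0,0,0,0,0,5]]}}

```text
clock: 28.05
ee_pos: [0.5556, 0.031, 0.1022]
tcp_rot: [[-0.971, 0.24, 0.003], [0.24, 0.971, -0.0], [-0.003, 0.0, -1.0]]
force: [-1.3, -1.1, 8.5]
gripper_width: 0.0142
```

```bash
python3 st.py
```

```text
t 28.05 pos [0.5556 0.031  0.1022] yaw 166.1 z [ 0.0027 -0.0004 -1.    ] F [-1.3115 -1.116   8.4636] M [-0.3437  0.4088 -0.0256] w 14.16 q [ 33.3  27.9 -51.4  97.6  23.7  65.8  51.4]
tau [ -0.7815 -47.8417 -12.755  -29.303   -0.186   -0.7706   0.0307]
```

{"method": "play_rows", "body": {"deltas": [[0,0,0,0,0,-0.1,5],[0,0,0,0,0,-0.1,5],[0,0,0,0,0,0,5],[0,0,0,0,0,0,5]]}}

```text
clock: 28.45
ee_pos: [0.5555, 0.0311, 0.1021]
tcp_rot: [[-0.977, 0.211, 0.003], [0.211, 0.977, -0.0], [-0.003, 0.0, -1.0]]
force: [-1.8, -1.2, 8.6]
gripper_width: 0.0139
```

```bash
python3 st.py
```

```text
t 28.45 pos [0.5555 0.0311 0.1021] yaw 167.82 z [ 0.0025 -0.0003 -1.    ] F [-1.8163 -1.1826  8.6018] M [-0.3006  0.4184 -0.0531] w 13.88 q [ 33.6  28.1 -51.8  97.6  24.   65.9  52.9]
tau [ -0.6275 -47.7954 -12.7068 -29.3625  -0.0582  -0.8119   0.0418]
```

{"method": "play_rows", "body": {"deltas": [[0,0,0,0,0,-0.15,5],[0,0,0,0,0,-0.15,5],[0,0,0,0,0,0,5],[0,0,0,0,0,0,5]]}}

```text
clock: 28.85
ee_pos: [0.5554, 0.0312, 0.1021]
tcp_rot: [[-0.986, 0.167, 0.002], [0.167, 0.986, -0.0], [-0.002, 0.0, -1.0]]
force: [-2.6, -0.4, 8.1]
gripper_width: 0.014
```

```bash
python3 st.py
```

```text
t 28.85 pos [0.5554 0.0312 0.1021] yaw 170.41 z [ 0.0023 -0.0002 -1.    ] F [-2.6125 -0.3921  8.1301] M [-0.1779  0.5418  0.0302] w 13.99 q [ 33.9  28.3 -52.3  97.6  24.3  66.   55.3]
tau [ -0.4247 -47.6962 -12.6588 -29.4704   0.1234  -0.9177   0.0623]
```

{"method": "play_rows", "body": {"deltas": [[0,0,0,0,0,-0.15,5],[0,0,0,0,0,-0.15,5],[0,0,0,0,0,0,5],[0,0,0,0,0,0,5]]}}

```text
clock: 29.25
ee_pos: [0.5552, 0.0313, 0.1021]
tcp_rot: [[-0.993, 0.122, 0.002], [0.122, 0.993, -0.0], [-0.002, 0.0, -1.0]]
force: [-2.6, -0.6, 9.3]
gripper_width: 0.0143
```

```bash
python3 st.py
python3 - <<'E'
from h import *
Cs=cam('scene','s9.png')
print([ (np.round(d['centre'],4),round(d['confidence'],2)) for d in robot.mark_of('scene','knob_pointer')])
E
```

```text
t 29.25 pos [0.5552 0.0313 0.1021] yaw 172.99 z [ 0.0021 -0.     -1.    ] F [-2.5797 -0.6403  9.326 ] M [-0.0884  0.6602 -0.1045] w 14.31 q [ 34.3  28.5 -52.9  97.6  24.6  66.2  57.6]
tau [ -0.2841 -47.5885 -12.6607 -29.5661   0.2853  -1.0392   0.0825]
[(array([0.5534, 0.0342, 0.0883]), 0.73), (array([ 0.748 , -0.1841,  0.0463]), 0.69), (array([0.5267, 0.0341, 0.1028]), 0.67), (array([ 0.6041, -0.1296,  0.0326]), 0.65)]
```

{"method": "play_rows", "body": {"deltas": [[0,0,0,0,0,-0.2,5],[0,0,0,0,0,-0.2,5],[0,0,0,0,0,0,5],[0,0,0,0,0,0,5],[0,0,0,0,0,0,5]]}}

```text
clock: 29.85
ee_pos: [0.5551, 0.0315, 0.1021]
tcp_rot: [[-0.998, 0.062, 0.002], [0.062, 0.998, 0.0], [-0.002, 0.0, -1.0]]
force: [-3.5, -0.1, 9.3]
gripper_width: 0.0139
```

```bash
python3 st.py
```

```text
t 29.85 pos [0.5551 0.0315 0.1021] yaw 176.44 z [ 0.0019  0.0001 -1.    ] F [-3.5116 -0.1293  9.3369] M [-0.0197  0.8017 -0.0744] w 13.9 q [ 34.7  28.8 -53.6  97.6  25.1  66.3  60.7]
tau [ -0.0891 -47.5009 -12.6688 -29.6558   0.4635  -1.1434   0.0636]
```

{"method": "play_rows", "body": {"deltas": [[0,0,0,0,0,-0.2,5],[0,0,0,0,0,-0.2,5],[0,0,0,0,0,0,5],[0,0,0,0,0,0,5],[0,0,0,0,0,0,5]]}}

```text
clock: 30.35
ee_pos: [0.555, 0.0317, 0.1021]
tcp_rot: [[-1.0, 0.002, 0.002], [0.002, 1.0, 0.0], [-0.002, 0.0, -1.0]]
force: [-3.4, -0.0, 10.5]
gripper_width: 0.0138
```

```bash
python3 st.py
```

```text
t 30.35 pos [0.555  0.0317 0.1021] yaw 179.88 z [ 0.0016  0.0003 -1.    ] F [-3.3784 -0.044  10.5028] M [ 0.0669  0.8621 -0.0654] w 13.81 q [ 35.2  29.1 -54.3  97.6  25.5  66.5  63.8]
tau [  0.1319 -47.4282 -12.6618 -29.7465   0.6971  -1.2377   0.0998]
```

{"method": "play_rows", "body": {"deltas": [[0,0,0,0,0,0,20],[0,0,0,0,0,0,30],[0,0,0,0,0,0,36],[0,0,0,0,0,0,36],[0,0,-0.2,0,0,0,36],[0,0,-0.6,0,0,0,36],[0,0,-0.9,0,0,0,36],[0,0,-0.9,0,0,0,36]]}}

```text
clock: 31.15
ee_pos: [0.5541, 0.0311, 0.206]
tcp_rot: [[-1.0, 0.002, -0.001], [0.002, 1.0, 0.0], [0.001, 0.0, -1.0]]
force: [1.1, -0.2, -0.3]
gripper_width: 0.0361
```

{"method": "play_rows", "body": {"deltas": [[0.2,-0.9,-0.3,0,0,0,36],[0.2,-0.9,-0.3,0,0,0,36],[0.2,-0.9,0,0,0,0,36],[0.2,-0.9,0,0,0,0,36],[0.2,-0.9,0,0,0,0,36],[0.2,-0.9,0,0,0,0,36],[0,-0.9,0,0,0,0,36]]}}

```text
clock: 31.85
ee_pos: [0.5049, -0.2225, 0.2294]
tcp_rot: [[-1.0, 0.003, 0.0], [0.003, 1.0, -0.001], [-0.0, -0.001, -1.0]]
force: [0.5, 0.4, -0.2]
gripper_width: 0.036
```

```bash
cat > look.py <<'E'
from h import *
import sys
np.set_printoptions(precision=4,suppress=True)
tag=sys.argv[1]
Cs=cam('scene','s%s.png'%tag);Ct=cam('top','t%s.png'%tag)
old=cv2.imread('pics/t8.png')[207:238,262:290];ol2=cv2.imread('pics/s8.png')[180:211,255:283]
f=lambda a:np.clip(cv2.resize(a,None,fx=10,fy=10,interpolation=cv2.INTER_CUBIC)*1.2,0,255).astype(np.uint8)
k=knobpts(.5506,.0308,.069,np.deg2rad(164.5))[2:]
a=np.vstack([np.hstack([f(old),overlay(Ct,[],1.2,'',(262,207,290,238,10)),overlay(Ct,k,1.2,'',(262,207,290,238,10))]),np.hstack([f(ol2),overlay(Cs,[],1.2,'',(255,180,283,211,10)),overlay(Cs,k,1.2,'',(255,180,283,211,10))])])
cv2.imwrite('pics/l%s.png'%tag,cv2.resize(a,None,fx=.93,fy=.93))
for n in ('scene','top'):
  for k in ('knob','knob_pointer','knob_grip'):
    print(n,k,[(np.array(d['centre']),round(d['confidence'],2)) for d in robot.mark_of(n,k) if abs(d['centre'][1]-.03)<.04])
E
python3 look.py A; python3 st.py
```

```text
scene knob [(array([0.5528, 0.0321, 0.0676]), 0.81)]
scene knob_pointer [(array([0.528 , 0.0351, 0.1042]), 0.55)]
scene knob_grip [(array([0.5517, 0.0284, 0.0977]), 0.81)]
top knob [(array([0.5491, 0.0327, 0.0694]), 0.69)]
top knob_pointer [(array([0.528 , 0.0358, 0.0979]), 0.7)]
top knob_grip [(array([0.5575, 0.0327, 0.1044]), 0.85)]
t 32.25 pos [ 0.5062 -0.2193  0.2289] yaw 179.99 z [ 0.0005  0.     -1.    ] F [-0.1536  0.0934 -0.6492] M [ 0.0404 -0.0314 -0.0294] w 36.17 q [ 62.9  20.9 -54.7  88.7  17.2  79.3  96.7]
tau [  0.469  -46.106  -10.3969 -35.5861   0.0388   0.0081  -0.0034]
```

View pics/lA.png

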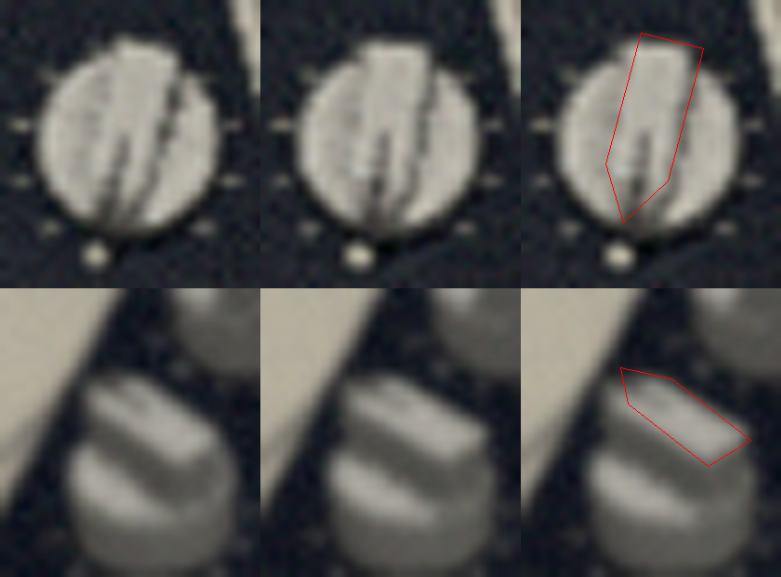

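{"method": "play_rows", "body": {"deltas": [[0,0,0,0,0,0.525,40],[0,0,0,0,0,0.525,40],[-0.025,0.906,0,0,0,0,40],[-0.025,0.906,0,0,0,0,40],[-0.025,0.906,0,0,0,0,40],[-0.025,0.906,0,0,0,0,40],[-0.025,0.906,0,0,0,0,40],[-0.025,0.906,0,0,0,0,40],[-0.025,0.906,0,0,0,0,40],[0,0,0,0,0,0,40],[0,0,0,0,0,0,40]]}}

```text
clock: 33.35
ee_pos: [0.5529, 0.0305, 0.2288]
tcp_rot: [[-0.988, 0.155, 0.0], [0.155, 0.988, 0.0], [-0.0, 0.0, -1.0]]
force: [0.4, -0.3, -0.1]
gripper_width: 0.04
```

{"method": "play_rows", "body": {"deltas": [[0,0,0.9,0,0,0,40],[0,0,0.9,0,0,0,40],[0,0,0.7,0,0,0,40],[0,0,0.4,0,0,0,40],[0,0,0.2,0,0,0,40],[0,0,0,0,0,0,40]]}}

```text
clock: 33.95
ee_pos: [0.5531, 0.0279, 0.1043]
tcp_rot: [[-0.987, 0.16, -0.001], [0.16, 0.987, 0.0], [0.001, -0.0, -1.0]]
force: [1.0, -1.0, 0.2]
gripper_width: 0.0398
```

```bash
python3 st.py
```

```text
t 33.95 pos [0.5531 0.0279 0.1043] yaw 170.77 z [-0.0007  0.0001 -1.    ] F [ 1.0285 -0.9633  0.1779] M [-0.0382 -0.0138  0.0182] w 39.76 q [ 35.1  28.4 -53.5  97.7  24.6  66.6  55.7]
tau [ -0.0751 -49.9276 -13.5362 -30.8326   0.176   -0.3057  -0.1241]
```

{"method": "play_rows", "body": {"deltas": [[0,0,0.16,0,0,0,40],[0,0,0,0,0,0,40],[0,0,0,0,0,0,25],[0,0,0,0,0,0,10],[0,0,0,0,0,0,5],[0,0,0,0,0,0,5],[0,0,0,0,0,0,5]], "grip_force": 100}}

```text
clock: 34.65
ee_pos: [0.5553, 0.0292, 0.0996]
tcp_rot: [[-0.987, 0.159, 0.005], [0.159, 0.987, 0.001], [-0.005, 0.002, -1.0]]
force: [4.2, 3.3, 5.2]
gripper_width: 0.0127
```

```bash
python3 st.py
```

```text
t 34.65 pos [0.5553 0.0292 0.0996] yaw 170.83 z [ 0.0048  0.0013 -1.    ] F [4.2416 3.3128 5.1718] M [ 0.895  -0.2937  0.3183] w 12.71 q [ 34.9  28.7 -53.3  97.9  25.   65.8  55.4]
tau [  1.2032 -48.8362 -11.8212 -26.811    0.1623   1.8334   0.0305]
```

{"method": "play_rows", "body": {"deltas": [[0,0,0,0,0,-0.15,5],[0,0,0,0,0,-0.15,5],[0,0,0,0,0,0,5],[0,0,0,0,0,0,5]]}}

```text
clock: 35.05
ee_pos: [0.5519, 0.0298, 0.0981]
tcp_rot: [[-0.994, 0.113, -0.002], [0.113, 0.994, 0.001], [0.002, 0.001, -1.0]]
force: [-3.0, 2.2, 5.5]
gripper_width: 0.0129
```

```bash
python3 st.py
```

```text
t 35.05 pos [0.5519 0.0298 0.0981] yaw 173.53 z [-0.0024  0.0012 -1.    ] F [-2.9743  2.1609  5.5459] M [ 0.859   0.5014 -0.1999] w 12.85 q [ 35.2  29.  -53.9  98.1  25.3  66.1  57.7]
tau [  2.7105 -49.7729 -10.8543 -30.9762   1.7645  -0.088    0.1198]
```

{"method": "play_rows", "body": {"deltas": [[0,0,0,0,0,-0.15,5],[0,0,0,0,0,-0.15,5],[0,0,0,0,0,0,5],[0,0,0,0,0,0,5]]}}

```text
clock: 35.45
ee_pos: [0.5524, 0.0298, 0.0983]
tcp_rot: [[-0.998, 0.068, -0.001], [0.068, 0.998, 0.001], [0.001, 0.001, -1.0]]
force: [-3.1, 3.7, 6.0]
gripper_width: 0.0125
```

```bash
python3 st.py
```

```text
t 35.45 pos [0.5524 0.0298 0.0983] yaw 176.1 z [-0.001   0.0012 -1.    ] F [-3.079   3.6812  5.9592] M [ 0.8662  0.3049 -0.38  ] w 12.47 q [ 35.6  29.2 -54.4  98.1  25.6  66.2  60. ]
tau [  2.2738 -49.0834 -11.2016 -30.0952   1.644   -0.0178   0.1378]
```

{"method": "play_rows", "body": {"deltas": [[0,0,0,0,0,-0.15,5],[0,0,0,0,0,-0.15,5],[0,0,0,0,0,0,5],[0,0,0,0,0,0,5]]}}

```text
clock: 35.85
ee_pos: [0.5522, 0.0298, 0.0982]
tcp_rot: [[-1.0, 0.023, -0.001], [0.023, 1.0, 0.001], [0.002, 0.001, -1.0]]
force: [-2.4, 4.1, 6.4]
gripper_width: 0.013
```

```bash
python3 st.py
```

```text
t 35.85 pos [0.5522 0.0298 0.0982] yaw 178.68 z [-0.0015  0.0013 -1.    ] F [-2.3767  4.1085  6.3705] M [ 1.0332  0.4885 -0.5837] w 13.04 q [ 35.9  29.5 -55.   98.1  26.   66.3  62.3]
tau [  2.3143 -49.1402 -11.3316 -30.2786   1.7459  -0.0349   0.1679]
```

{"method": "play_rows", "body": {"deltas": [[0,0,0,0,0,0.3,5],[0,0,0,0,0,0.3,5],[0,0,0,0,0,0.2,5],[0,0,0,0,0,0,5],[0,0,0,0,0,0,5]]}}

```text
clock: 36.35
ee_pos: [0.5519, 0.0299, 0.0981]
tcp_rot: [[-0.99, 0.142, -0.002], [0.142, 0.99, 0.001], [0.002, 0.001, -1.0]]
force: [-4.9, 4.1, 6.1]
gripper_width: 0.013
```

```bash
python3 st.py
```

```text
t 36.35 pos [0.5519 0.0299 0.0981] yaw 171.81 z [-0.0023  0.001  -1.    ] F [-4.8589  4.1343  6.1031] M [0.8606 1.1635 0.311 ] w 12.95 q [ 35.   28.8 -53.5  98.1  25.   66.   56.2]
tau [  2.5815 -49.4543 -10.6434 -31.4639   1.9048  -0.6036   0.0387]
```

{"method": "play_rows", "body": {"deltas": [[0,0,0,0,0,0.15,5],[0,0,0,0,0,0,5],[0,0,0,0,0,0,5]]}}

```text
clock: 36.65
ee_pos: [0.552, 0.0298, 0.0981]
tcp_rot: [[-0.986, 0.165, -0.002], [0.165, 0.986, 0.001], [0.002, 0.001, -1.0]]
force: [-3.9, 4.6, 5.6]
gripper_width: 0.0128
```

```bash
python3 st.py
```

```text
t 36.65 pos [0.552  0.0298 0.0981] yaw 170.52 z [-0.0021  0.0009 -1.    ] F [-3.8738  4.6204  5.6267] M [1.1011 0.3772 0.1872] w 12.83 q [ 34.8  28.7 -53.2  98.1  24.9  65.9  55. ]
tau [  2.2216 -49.7788 -10.9563 -30.3202   1.4983  -0.1289   0.0314]
```

{"method": "play_rows", "body": {"deltas": [[0,0,0,0,0,0,20],[0,0,0,0,0,0,30],[0,0,0,0,0,0,36],[0,0,0,0,0,0,36],[0,0,-0.2,0,0,0,36],[0,0,-0.6,0,0,0,36],[0,0,-0.9,0,0,0,36],[0,0,-0.9,0,0,0,36]]}}

```text
clock: 37.45
ee_pos: [0.5528, 0.0284, 0.2036]
tcp_rot: [[-0.986, 0.167, -0.001], [0.167, 0.986, 0.0], [0.001, 0.0, -1.0]]
force: [0.1, 1.0, -0.2]
gripper_width: 0.0358
```

{"method": "play_rows", "body": {"deltas": [[0.2,-0.9,-0.3,0,0,0,36],[0.2,-0.9,-0.3,0,0,0,36],[0.2,-0.9,0,0,0,0,36],[0.2,-0.9,0,0,0,0,36],[0.2,-0.9,0,0,0,0,36],[0.2,-0.9,0,0,0,0,36],[0,-0.9,0,0,0,0,36]]}}

```text
clock: 38.15
ee_pos: [0.4627, -0.2133, 0.227]
tcp_rot: [[-0.986, 0.167, 0.0], [0.167, 0.986, -0.001], [-0.0, -0.001, -1.0]]
force: [0.2, 0.8, 0.2]
gripper_width: 0.0357
```

```bash
python3 look.py B; python3 st.py
```

```text
scene knob [(array([0.555 , 0.03  , 0.0684]), 0.72)]
scene knob_pointer [(array([0.5286, 0.0367, 0.1024]), 0.56)]
scene knob_grip [(array([0.5541, 0.0266, 0.0965]), 0.63)]
top knob [(array([0.5489, 0.0333, 0.0703]), 0.88), (array([0.528 , 0.0371, 0.1003]), 0.6)]
top knob_pointer [(array([0.5258, 0.0366, 0.0985]), 0.55)]
top knob_grip [(array([0.5557, 0.0318, 0.1066]), 0.75)]
t 38.55 pos [ 0.4643 -0.2106  0.2264] yaw 170.53 z [ 0.0004  0.     -1.    ] F [ 0.6726 -0.0423  0.2836] M [ 0.0163  0.0395 -0.0288] w 36.04 q [ 67.1  14.2 -54.   95.   11.8  76.8  91.8]
tau [  0.4414 -38.5435  -6.9804 -36.1237   0.0386   0.0098  -0.0044]
```

View pics/lB.png

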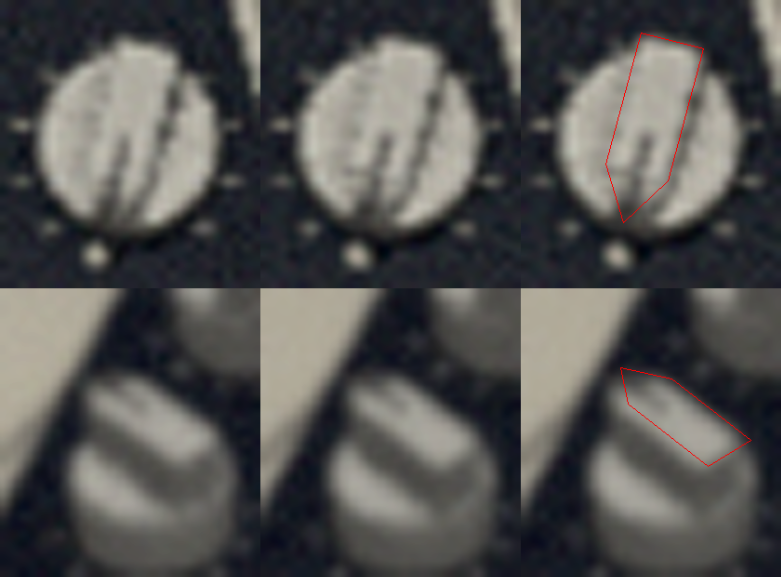

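Run:
```python
from h import *
a=cv2.imread('pics/top0.png');b=cv2.imread('pics/tB.png')
d=np.hstack([a[120:260,110:310],b[120:260,110:310]]); cv2.imwrite('pics/cmp.png',cv2.resize(d,None,fx=2,fy=2))
x=a[218:246,224:250].astype(float)-b[218:246,224:250]; print('heat diff',abs(x).mean())
```

```text
heat diff 5.391941391941392
```

View pics/cmp.png

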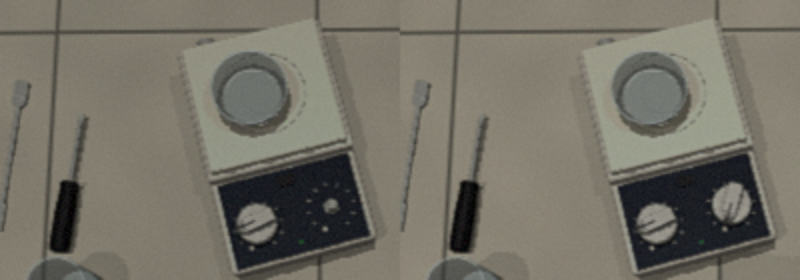

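The heating knob, dish, driver and spatula look unchanged. The stirring knob is seated with its pointer at the dot, so I'm handing the job in.

```bash
python3 -c "
from rig import robot
print(robot.finish_job())"
```

```text
the job is handed in; nothing more can be done
None
```

The stirring knob is back on its shaft with the pointer at the off dot. I handed it in at about 38.6 s with the gripper open and clear.

- **Fitting:** I gripped the small grey knob and turned it clockwise on the shaft under about 1 to 5 N. One brief 8 N touch came before the turning. It dropped in at about 76° (tool heading), and I pushed it past the ball to the bottom. It stood solid under about 25 N with its underside at about 69 mm, as expected for fully home.
- **Off stop:** The first anticlockwise turn had not clearly reached the stop, because the knob lagged behind the gripper. I regripped twice. On the second regrip, with a firmer grip, the resistance rose steadily well past the 0.08 N m turning friction, which I took as the stop. The joint torque rose much less than the wrist reading.
- **Pointer:** Hard against the stop, the pointer sat about 6° past the dot, which I put down to play between knob and shaft. I eased the tool back about 8° and let go.

**Last checks:** The pointer reads about 165 to 166° and the dot 164.5°, each good to 1 or 2°. The heating knob, dish, driver and spatula look unmoved in the top picture. I did not compare the other bystanders one by one.

**Not certain:** Easing back could have moved the shaft slightly off its stop. The wrist moment read 0.2 to 0.3 N m clockwise while the joint torque read almost nothing, so the two disagree. I did not recheck the shaft after letting go.

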